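# Walk the rod magazine into its bay and load it

## Task

Get the letter bender's heavy rod magazine ready: first move the green-faced sign piece out of the way into the grey parts bin, then walk the magazine forward across the bench by pushing its two near corners in turn - left end swung clearly ahead, then right end, then left again, each time at least 10 degrees past square to the bay, with more swings as needed - until it stands square and centred in the yellow-marked parking bay. Then drop every brass rod from the green rack end-down into the magazine's wells, one to a well, and finally press the green button to report it ready. Keep the magazine flat on the bench, never press the red button, and leave the other things on the bench where they are.

Things in the scene. Friction and masses are not known exactly. Their poses are not given: they have to be found in the camera images.
- bay: the parking bay: flat yellow corner marks painted on the bench, outlining a 110 x 230 mm rectangle (a few mm larger all round). Origin at its centre on the bench top; x points forward, the way the magazine is to be walked (away from the robot), y to the left. Its place and yaw change from start to start.
- slash: a painted yellow diagonal stripe, 90 mm long, in the middle of the bay; flat on the bench. Its x axis runs along the stripe, 45 degrees to the left of the bay's x axis. Only a reference for angles.
- block: the rod magazine: heavy grey block, 110 (x, forward) x 230 (y, left) x 70 mm high, about 2.8 kg, too wide to grip, 130 to 155 mm short of the bay. Origin: centre of its underside. Four wells in its top along y. Pushed forward near one end of its near face (6 to 20 N) it turns about a point near its other end: each 10 degrees carries its centre about 17 mm forward. It stays where it is left.
- well0 (a point): centre of the mouth of well 0 in the magazine's top, at y = -78 mm of the block, brass-rimmed; square, 28 x 28 mm, 58 mm deep (its floor is 12 mm above the block's underside)
- well1 (a point): centre of the mouth of well 1 in the magazine's top, at y = -26 mm of the block, brass-rimmed; square, 28 x 28 mm, 58 mm deep (its floor is 12 mm above the block's underside)
- well2 (a point): centre of the mouth of well 2 in the magazine's top, at y = 26 mm of the block, brass-rimmed; square, 28 x 28 mm, 58 mm deep (its floor is 12 mm above the block's underside)
- well3 (a point): centre of the mouth of well 3 in the magazine's top, at y = 78 mm of the block, brass-rimmed; square, 28 x 28 mm, 58 mm deep (its floor is 12 mm above the block's underside)
- rod0_center (a point): centre of a round brass rod, 18 mm in diameter, 150 mm long, 0.12 kg, may be absent; its z axis runs along the rod. The rods wait in the green rack, leaning 35 degrees from vertical with the upper end towards the robot; the upper 75 mm stand free above the rack, slots 48 mm apart; it is drawn out upwards along its own axis. Standing in a well its centre is about 87 mm above the magazine's underside and it leans up to 11 degrees.
- rod1_center (a point): centre of a round brass rod, 18 mm in diameter, 150 mm long, 0.12 kg, may be absent; its z axis runs along the rod. The rods wait in the green rack, leaning 35 degrees from vertical with the upper end towards the robot; the upper 75 mm stand free above the rack, slots 48 mm apart; it is drawn out upwards along its own axis. Standing in a well its centre is about 87 mm above the magazine's underside and it leans up to 11 degrees.
- rod2_center (a point): centre of a round brass rod, 18 mm in diameter, 150 mm long, 0.12 kg, may be absent; its z axis runs along the rod. The rods wait in the green rack, leaning 35 degrees from vertical with the upper end towards the robot; the upper 75 mm stand free above the rack, slots 48 mm apart; it is drawn out upwards along its own axis. Standing in a well its centre is about 87 mm above the magazine's underside and it leans up to 11 degrees.
- rod3_center (a point): centre of a round brass rod, 18 mm in diameter, 150 mm long, 0.12 kg, may be absent; its z axis runs along the rod. The rods wait in the green rack, leaning 35 degrees from vertical with the upper end towards the robot; the upper 75 mm stand free above the rack, slots 48 mm apart; it is drawn out upwards along its own axis. Standing in a well its centre is about 87 mm above the magazine's underside and it leans up to 11 degrees.
- rack: the fixed green rod rack with black ribs, 110 x 210 mm, about 80 mm high; origin at the centre of its foot, its -x side faces the robot
- bar_mid (a point): centre (half-way up) of the sign piece: a bar with white sides and a green face on top, 45 mm along its x, 90 mm along its y, 35 mm high, 0.09 kg; it lies in the parking bay ahead of the magazine
- bin: the fixed grey open-topped parts bin, 200 x 200 mm outside, 50 mm high, walls and floor 5 mm; origin at the centre of its underside
- green (a joint): travel of the green button: 0 up, 0.006 m fully down (5 N); a spring returns it
- green_top (a point): centre of the top of the green push button, 30 mm across, on its own black housing; it is pressed straight down
- red (a joint): travel of the red button: 0 up, 0.006 m down; must not be pressed
- red_top (a point): centre of the top of the red push button, 30 mm across, 65 to 110 mm from the green one (the two may be swapped)
- tape: yellow tape roll, 96 mm across, 24 mm high; a bystander, to be left alone; origin at the centre of its underside
- glue: glue bottle, 56 mm across, 150 mm tall; a bystander, to be left alone; origin at the centre of its underside
- cup: blue cup, 72 mm across, 90 mm high; a bystander, to be left alone; origin at the centre of its underside
- capbox: open cardboard box, 90 x 120 x 40 mm; a bystander, to be left alone; origin at the centre of its underside
- offcut: loose green acrylic offcut, 60 x 50 x 30 mm; a bystander, to be left alone; origin at the centre of its underside
- driver: screwdriver lying on the bench beyond the bay; a bystander, to be left alone
Mind the look-alikes: they are no part of the job. Leave any purple or white look-alike of the part that bears green alone.

How it is judged (in metres and radians):
On the way, in this order (a step that is already met when the one before it is completed fails the run):
1. the sign piece lies in the parts bin, let go (x of bar_mid in the frame of bin between -0.1 and 0.1 m and y of bar_mid in the frame of bin between -0.1 and 0.1 m and height (world z) of bar_mid below 0.055 m and contact force between the fingers and bar below 0.2 N), for 0.2 s.
2. the magazine's left end is swung at least 10 degrees ahead (angle between the x axis of block and the x axis of slash, either way round above 0.955 rad), for 0.05 s.
3. then its right end is swung at least 10 degrees ahead (angle between the x axis of block and the x axis of slash, either way round below 0.615 rad), for 0.05 s.
4. then its left end again at least 10 degrees ahead (angle between the x axis of block and the x axis of slash, either way round above 0.955 rad), for 0.05 s.
5. the magazine stands square and centred in the bay, let go (horizontal distance between block and bay below 0.018 m and angle between the x axis of block and the x axis of bay, either way round below 0.105 rad and linear speed of block below 0.01 m/s and contact force between the fingers and block below 0.5 N), for 0.3 s.
6. every rod stands in a well, let go (x of rod0_center in the frame of block between -0.025 and 0.025 m and y of rod0_center in the frame of block between -0.105 and 0.105 m and z of each of rod0_center, rod1_center, rod2_center, rod3_center in the frame of block below 0.095 m and (angle between rod0_center's own z axis and vertical below 0.26 rad or angle between rod0_center's own z axis and vertical above 2.88 rad) and x of rod1_center in the frame of block between -0.025 and 0.025 m and y of rod1_center in the frame of block between -0.105 and 0.105 m and (angle between rod1_center's own z axis and vertical below 0.26 rad or angle between rod1_center's own z axis and vertical above 2.88 rad) and x of rod2_center in the frame of block between -0.025 and 0.025 m and y of rod2_center in the frame of block between -0.105 and 0.105 m and (angle between rod2_center's own z axis and vertical below 0.26 rad or angle between rod2_center's own z axis and vertical above 2.88 rad) and x of rod3_center in the frame of block between -0.025 and 0.025 m and y of rod3_center in the frame of block between -0.105 and 0.105 m and (angle between rod3_center's own z axis and vertical below 0.26 rad or angle between rod3_center's own z axis and vertical above 2.88 rad) and contact force between the fingers and rod0 below 0.2 N and contact force between the fingers and rod1 below 0.2 N and contact force between the fingers and rod2 below 0.2 N and contact force between the fingers and rod3 below 0.2 N), for 0.3 s.
7. the green button is pressed (value of joint green above 0.004 m), for 0.05 s.
At the end, for the whole second after the job is handed in: Magazine centre within 18 mm of the bay centre and within 6 degrees of square; sign piece in the bin; every rod present stands in a well (within 15 degrees of upright, centre under 95 mm above the magazine underside); green button up; all at rest (horizontal distance between block and bay below 0.018 m and angle between the x axis of block and the x axis of bay, either way round below 0.105 rad and x of bar_mid in the frame of bin between -0.1 and 0.1 m and y of bar_mid in the frame of bin between -0.1 and 0.1 m and height (world z) of bar_mid below 0.055 m and x of rod0_center in the frame of block between -0.025 and 0.025 m and y of rod0_center in the frame of block between -0.105 and 0.105 m and z of each of rod0_center, rod1_center, rod2_center, rod3_center in the frame of block below 0.095 m and (angle between rod0_center's own z axis and vertical below 0.26 rad or angle between rod0_center's own z axis and vertical above 2.88 rad) and x of rod1_center in the frame of block between -0.025 and 0.025 m and y of rod1_center in the frame of block between -0.105 and 0.105 m and (angle between rod1_center's own z axis and vertical below 0.26 rad or angle between rod1_center's own z axis and vertical above 2.88 rad) and x of rod2_center in the frame of block between -0.025 and 0.025 m and y of rod2_center in the frame of block between -0.105 and 0.105 m and (angle between rod2_center's own z axis and vertical below 0.26 rad or angle between rod2_center's own z axis and vertical above 2.88 rad) and x of rod3_center in the frame of block between -0.025 and 0.025 m and y of rod3_center in the frame of block between -0.105 and 0.105 m and (angle between rod3_center's own z axis and vertical below 0.26 rad or angle between rod3_center's own z axis and vertical above 2.88 rad) and value of joint green below 0.002 m and linear speed of block below 0.01 m/s and linear speed of each of rod0, rod1, rod2, rod3 below 0.03 m/s); the robot touches nothing.
It fails at once if the red button is pressed (value of joint red above 0.003 m).
It fails at once if the magazine is tipped or lifted off the bench (angle between block's own z axis and vertical above 0.12 rad or height (world z) of block above 0.012 m).
It fails at once if a bystander is moved more than 40 mm (distance of any of tape, glue, cup, driver, capbox, offcut from where it was at the start of the episode above 0.04 m).
Of rod0, rod1, rod2, rod3 only 2 to 4 are there at a start; the rules pass over those that are not, and their reading is None.
At some moment in a run one of bar may be knocked a few centimetres aside while the robot is not near it.
It also fails if it takes over 210 s, if anything falls off the work surface, if the arm or the gripper's body presses on something with over 40 N, if the wrist force passes 120 N, or if a joint passes its speed limit or range.

## Robot

A 6-joint arm with a two-finger parallel gripper is mounted at the origin on the work surface. World frame = base frame: x ahead of the robot, y to its left, z up, the work surface at z = 0. Lengths are in mm, angles in rad, forces in N, time in s.
With the tool pointing down it reaches from about 350 to 875 mm from the base axis. Payload 4.2 kg.
Tool frame: the origin (TCP) lies at the very end of the fingers, on their centre line; the grasp point (between the pads) lies 19 mm behind it; z points along the fingers, y is the line along which they close (so a half turn about z gives the same grasp; the last joint's range is limited). The gripper opens to 85 mm and grips with 20 to 120 N. Pads are 22 mm wide; open, the fingers measure 114 mm over their backs; the gripper's body (76 mm by 85 mm) begins 54 mm behind the grasp point. The pads swing forward as they close: fully open they stand 13 mm farther back than shut.
Start: joints at [1.557, 0.385, 0.008, 0, -1.194, -0.259], TCP at [168.361, 601.875, 231.312] pointing down, gripper open.
Joint ranges: [-3.14, 3.14], [-1.21, 2.06], [-1.07, 1.41], [-3.16, 2.05], [-2.99, -0.16], [-3.1, 3.1]. Speed limits (rad/s): [2.79, 2.79, 3.14, 3.14, 3.14, 3.14].

## Interface

Orientations are given as a unit quaternion [x, y, z, w].
In Python, from bench import arm gives the robot as it stands. The module is installed in compiled form; this text tells all that it offers.
- The arm moves only by the tool drive_tool, never from a script. Its argument "targets" is a list of rows, each a list of 5 numbers: the closure, from -1 (fully open) to 1 (shut), then the shift along the tool's x, y, z in mm, then the turn about the tool's z in degrees. In form: [[grip, tx, ty, tz, roll], ...]. A call has 1 to 12 rows; each row is the pose to reach, as a shift and turn from the pose commanded when the call began, along the tool's axes at that moment; what a row does not reach only later rows make up. A row lasts 1/10 s, in which the tool goes at most 50 mm and 8.59 degrees, less where a joint would pass 70% of its speed; a pose out of reach is approached as far as the arm can. A call with a gripper value outside its range is refused whole. The fingers move at their own pace and stop on an object; the grip force is fixed at half the most. Time passes only in rows, so rows that repeat a pose let the fingers close. It gives the time, the measured TCP pose, the force, the opening and the grip force at its end, in the units of the state.
- arm.read_state(): the state, without advancing time (a new reading comes with each control period).
- arm.get_image(name): name is "scene" or "top" or "wrist"; returns the picture (480x640x3 uint8, blue, green, red); there is no depth.
- arm.camera_params(name): a dict with "fov_y" (degrees; the focal length in pixels is half the picture's height over the tangent of half this angle, whatever the lens; pixels are square), "cx", "cy" (the principal point, pixels), "rvec" (rotation vector, rad) and "tvec" (3), from world to camera coordinates, as OpenCV has them; the wrist camera has in their place "tool_from_camera" (4x4, takes a point from camera to tool coordinates, whose origin is the TCP and whose axes are the flange's). Camera axes: x right, y down, z forward; pixel columns grow to the right and rows downward; lengths in mm; the calibration is good to about 2 mm. A picture is of the moment at which its call begins: read the wrist's pose just before it. camera_params takes no time and is no camera call.
- arm.job_done(): hands the job in; it is judged then, once.
The state is a dict: "clock": time; "joints": joint angles; "joint_vel": joint speeds; "joint_efforts": joint torques, N m; "position": TCP position; "ee_rot": TCP orientation; "contact_force": force on the tool from outside, world axes, zero at the start; "wrist_torque": the same for the moment, N m; "gripper_width": finger opening in mm; "grasp_force": force on a finger pad.
Only numpy, scipy, OpenCV 4.12 (cv2) and the standard library are available. Lean on these libraries where they do the work, as an engineer would, in place of code of your own. Each camera call takes 0.05 s, during which the arm holds its last target. There are 200 camera calls.

## Working session

There is one attempt and no reset: what is moved stays moved. The work goes in short steps, Python scripts to look and compute and a tool call to move; the robot and the scene stay as the last step left them, time stands still between calls to the robot, and variables do not carry over. Pictures are saved under pics/ and viewed, at most 14 in all, crops included, and the job is handed in when it is done.

Besides the shell and the picture viewer there is one more tool, called after ">>>" as name([rows], argument=value, ...), one row to a line, values as JSON. drive_tool: Moves the arm, as the interface text tells. Its arguments: {"type":"object","properties":{"targets":{"type":"array","items":{"type":"array","items":{"type":"number"}}}},"required":["targets"]}

```bash
mkdir -p pics; ls; python3 - <<'E'
from bench import arm
import cv2
s=arm.read_state();print(s)
for n in("scene","top","wrist"):
    print(n,arm.camera_params(n)); 
for n in("scene","top"):
    cv2.imwrite(f"pics/{n}0.png",arm.get_image(n))
E
```

```text
pics
{'clock': 0.0, 'joints': array([ 1.55659861e+00,  3.85570265e-01,  6.64531778e-03, -5.13641948e-04,
       -1.19402495e+00, -2.58579136e-01]), 'joint_vel': array([ 1.42410106e-05, -1.00076823e-03,  1.62366221e-04,  8.41836683e-04,
       -1.39144807e-04,  7.34678262e-04]), 'joint_efforts': array([ 2.85699789e-04, -3.92285550e+01,  1.88405997e+01,  4.18602437e+00,
       -4.60305746e-03, -2.30808375e-06]), 'position': array([168.21199323, 601.331589  , 230.2187789 ]), 'ee_rot': array([ 9.90700018e-01, -1.36059756e-01, -1.05679083e-04,  1.09785279e-03]), 'contact_force': array([-0.06504893, -0.64620456, -0.08664728]), 'wrist_torque': array([ 0.05333794, -0.04787834, -0.03498124]), 'grasp_force': 0.0, 'gripper_width': 85.13354666773871}
scene {'fov_y': 45.21334098761237, 'cx': 318.05729009170227, 'cy': 237.736919774388, 'rvec': array([ 1.45622708,  1.89066391, -0.96463743]), 'tvec': array([ 178.92982444, -234.31216555, 1894.73118562])}
top {'fov_y': 42.89449868905995, 'cx': 324.4848075566858, 'cy': 237.34483697346988, 'rvec': array([ 2.21749107, -2.15667838,  0.12890498]), 'tvec': array([ -60.92666649,  546.17948396, 1367.20322355])}
wrist {'fov_y': 63.110371531852884, 'cx': 330.16887823019175, 'cy': 240.23816419173957, 'tool_from_camera': array([[ 1.91634648e-04, -9.63317713e-01, -2.68363461e-01,
         6.77228409e+01],
       [ 9.99999916e-01,  2.81684424e-04, -2.97048499e-04,
         4.00409032e-01],
       [ 3.61745887e-04, -2.68363381e-01,  9.63317686e-01,
        -1.43525656e+02],
       [ 0.00000000e+00,  0.00000000e+00,  0.00000000e+00,
         1.00000000e+00]])}
```

View pics/scene0.png

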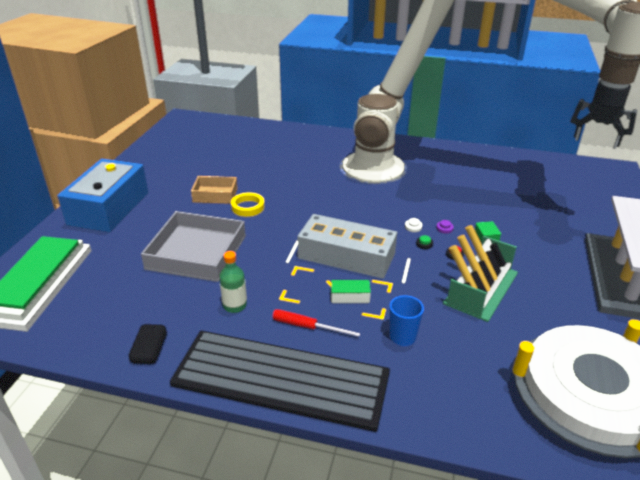

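View pics/top0.png

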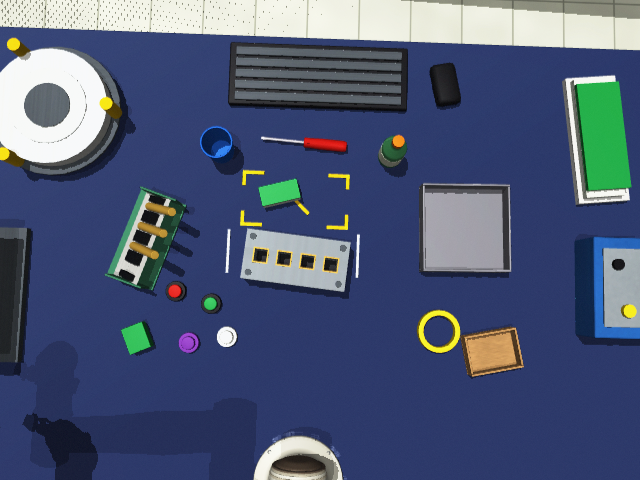

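Top view shows: bay marks at (241–350, 171–228), block (297,260), sign piece (280,193), bin (465,228), rack with 3 rods (147,240), green button (211,303), red (175,291). In the scene view, the block is at (347,245), the green button at (425,241).

```bash
cat > h.py <<'E'
from bench import arm
import cv2, numpy as np
from scipy.spatial.transform import Rotation as R
def cam(n):
    p=arm.camera_params(n); f=240/np.tan(np.radians(p['fov_y']/2))
    K=np.array([[f,0,p['cx']],[0,f,p['cy']],[0,0,1]])
    if n=='wrist':
        s=arm.read_state(); T=np.eye(4);T[:3,:3]=R.from_quat(s['ee_rot']).as_matrix();T[:3,3]=s['position']
        E=np.linalg.inv(T@np.array(p['tool_from_camera'])); return K,E[:3,:3],E[:3,3]
    return K,R.from_rotvec(p['rvec']).as_matrix(),np.array(p['tvec'])
def ray(c,uv):
    K,r,t=c; d=r.T@np.linalg.inv(K)@np.array([uv[0],uv[1],1.]); return -r.T@t,d/np.linalg.norm(d)
def plane(c,uv,z):
    o,d=ray(c,uv); return (o+d*(z-o[2])/d[2])
def tri(c1,u1,c2,u2):
    o1,d1=ray(c1,u1);o2,d2=ray(c2,u2)
    A=np.stack([d1,-d2],1);s=np.linalg.lstsq(A,o2-o1,rcond=None)[0]
    p,q=o1+d1*s[0],o2+d2*s[1];return (p+q)/2,np.linalg.norm(p-q)
def proj(c,P):
    K,r,t=c;q=K@(r@np.asarray(P,float)+t);return q[:2]/q[2]
def mask(img,lo,hi):
    return cv2.inRange(cv2.cvtColor(img,cv2.COLOR_BGR2HSV),np.array(lo),np.array(hi))
def blobs(m,amin=30,roi=None):
    if roi is not None:
        k=np.zeros_like(m);x0,y0,x1,y1=roi;k[y0:y1,x0:x1]=m[y0:y1,x0:x1];m=k
    cs=cv2.findContours(m,cv2.RETR_EXTERNAL,cv2.CHAIN_APPROX_NONE)[0]
    return sorted([c for c in cs if cv2.contourArea(c)>=amin],key=cv2.contourArea,reverse=True)
def wrect(c,cnt,z):
    "contour -> world min-area rect: centre, (long,short), yaw deg of long side"
    W=np.array([plane(c,p[0],z)[:2] for p in cnt],np.float32)
    (cx,cy),(w,h),a=cv2.minAreaRect(W)
    if w<h: w,h,a=h,w,a+90
    return np.round([cx,cy,w,h,(a+90)%180-90],1)
def tool(tx,ty,tz,yaw=None):
    "shift in tool axes (and roll) to reach TCP world xyz; yaw = world direction deg of tool y line (mod 180)"
    s=arm.read_state();M=R.from_quat(s['ee_rot']).as_matrix()
    d=M.T@(np.array([tx,ty,tz])-s['position']); r=0
    y=np.degrees(np.arctan2(M[1,1],M[0,1]))
    if yaw is not None: r=-((yaw-y+90)%180-90)
    return np.round(d,1),np.round(r,1),'tool y yaw now',np.round(y,1)
E
cat > m1.py <<'E'
from h import *
c=cam('top');im=arm.get_image('top');c2=cam('scene');im2=arm.get_image('scene')
G=((40,90,70),(80,255,255));Y=((22,120,120),(34,255,255))
for b in blobs(mask(im,*G),40): 
    r=cv2.minAreaRect(b); print('green',np.round(r[0]),cv2.contourArea(b),wrect(c,b,35))
for b in blobs(mask(im,*Y),8,(230,160,360,240)):
    x=b[:,0]; print('yellow',cv2.boundingRect(b),cv2.contourArea(b))
g=mask(im,(0,0,60),(180,70,255))
for b in blobs(g,300,(228,225,362,300)): print('block',cv2.boundingRect(b),wrect(c,b,70))
for b in blobs(mask(im,(0,0,40),(180,90,255)),500,(400,170,530,285)): print('bin',wrect(c,b,50))
for b in blobs(mask(im,(10,110,100),(24,255,255)),20,(100,180,200,300)): print('rod',cv2.boundingRect(b),np.round(cv2.minAreaRect(b)[0]))
for b in blobs(mask(im2,*G),20,(400,200,540,330)): print('S green',cv2.boundingRect(b),np.round(cv2.minAreaRect(b)[0]))
big=lambda i,x0,y0,x1,y1,k:cv2.resize(i[y0:y1,x0:x1],None,fx=k,fy=k,interpolation=cv2.INTER_CUBIC)
A=big(im,95,160,365,310,2.9)[:,:790];B=big(im2,390,190,540,330,4)
cv2.imwrite('pics/a1.png',A);cv2.imwrite('pics/b1.png',B)
E
python3 m1.py
```

```text
green [604. 136.] 4480.5 [ 804.7 -687.9  254.   104.2    5.7]
green [279. 192.] 719.0 [647.6  60.5  89.2  45.2 -75. ]
green [135. 338.] 565.5 [311.8 366.8  59.8  48.9  22.9]
green [140. 237.] 495.0 [536.3 368.2 214.1  84.6 -18.6]
green [164. 249.] 352.5 [511.1 313.3 190.1  16.6 -18.8]
green [394. 148.] 263.0 [ 757.7 -199.4   54.6   49.5   64.8]
green [210. 303.] 118.0 [392.4 206.   26.8  26.6 -88.5]
yellow (328, 174, 22, 16) 91.0
yellow (240, 210, 22, 17) 88.0
yellow (326, 215, 22, 15) 84.5
yellow (242, 170, 23, 15) 82.5
yellow (295, 200, 14, 15) 50.0
block (240, 228, 111, 64) [492.6  18.3 230.1 111.4  84. ]
bin [ 577.7 -361.1  208.2  202.8  -89.1]
rod (129, 242, 30, 17) [144. 250.]
rod (138, 222, 29, 16) [152. 229.]
rod (145, 203, 31, 13) [160. 208.]
S green (444, 269, 73, 52) [479. 287.]
S green (475, 222, 40, 40) [495. 241.]
S green (419, 235, 13, 10) [425. 240.]
```

View pics/a1.png

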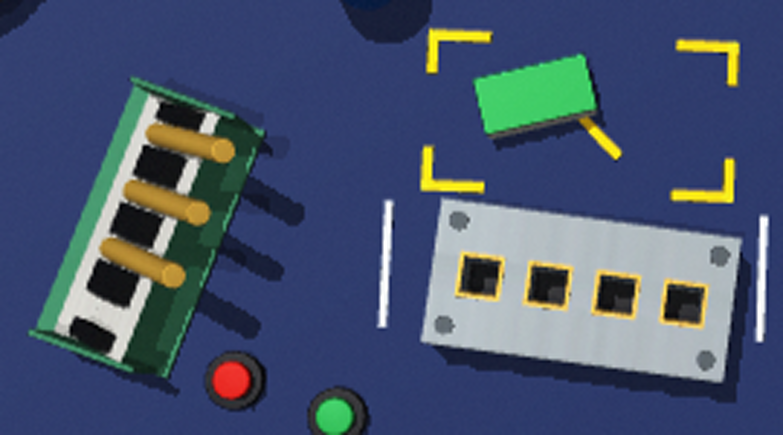

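View pics/b1.png

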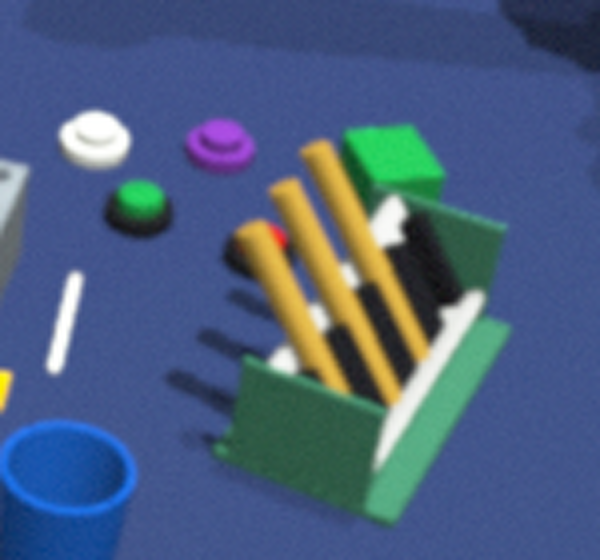

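The rack holds three rods (crop tops ≈ (225,150), (200,212), (175,275)), with the near slot empty. The bar is clear of the block and the green button is right of the red one.

```bash
cat > m2.py <<'E'
from h import *
c=cam('top');im=arm.get_image('top');c2=cam('scene');im2=arm.get_image('scene')
Y=((22,120,120),(34,255,255))
bs=[b for b in blobs(mask(im,*Y),8,(230,160,360,240)) if cv2.contourArea(b)>70]
print('bay',wrect(c,np.vstack(bs),0))
sl=[b for b in blobs(mask(im,*Y),8,(230,160,360,240)) if 30<cv2.contourArea(b)<70]
print('slash',wrect(c,sl[0],0))
# rods in top: ends via minAreaRect ; scene
def ends(b):
    p=b[:,0].astype(float);m=p.mean(0);u=np.linalg.svd(p-m)[2][0];t=(p-m)@u
    return np.round(m+u*t.min(),1),np.round(m+u*t.max(),1)
for n,i,roi in(('top',im,(100,180,200,300)),('scene',im2,(440,215,520,310))):
    for b in blobs(mask(i,(8,110,90),(24,255,255)),20,roi): print(n,ends(b),cv2.contourArea(b))
g=mask(im2,(50,120,80),(80,255,255));
b=blobs(g,20,(410,230,435,248))[0];p1=cv2.minAreaRect(b)[0]
b=blobs(mask(im,(50,120,80),(80,255,255)),20,(200,290,222,315))[0];p2=cv2.minAreaRect(b)[0]
print('gbtn',tri(c,p2,c2,p1),plane(c,p2,25))
print(tool(648,61,250,15))
E
python3 m2.py
```

```text
bay [636.6  25.2 250.4 130.7  89.4]
slash [619.4   9.1  41.4   8.3  46.5]
top (array([129.6, 243.6]), array([157.5, 256.1])) 206.5
top (array([137.7, 223.9]), array([166.2, 234.3])) 203.0
top (array([145. , 204.8]), array([175.1, 212.4])) 195.5
scene (array([459.8, 235.6]), array([488.6, 289.7])) 355.5
scene (array([467.8, 226. ]), array([495.5, 278.7])) 337.0
scene (array([451.4, 246.2]), array([475.1, 288.1])) 301.0
gbtn (array([391.77512464, 210.29238872,  17.07589869]), np.float64(2.8892861358561968)) [392.14025513 207.59848055  25.        ]
(array([607.6, 391.4, -18.7]), np.float64(59.4), 'tool y yaw now', np.float64(-105.6))
```

>>> drive_tool([
  [-1, 50, 32, -19, 8],
  [-1, 600, 390, -19, 59.4],
  [-1, 608, 391, -19, 59.4],
  [-1, 608, 391, -19, 59.4],
  [-1, 608, 391, -19, 59.4],
  [-1, 608, 391, -19, 59.4],
  [-1, 608, 391, -19, 59.4],
  [-1, 608, 391, -19, 59.4],
  [-1, 608, 391, -19, 59.4],
  [-1, 608, 391, -19, 59.4],
  [-1, 608, 391, -19, 59.4],
  [-1, 608, 391, -19, 59.4],
])

```text
clock: 1.5
position: [566.4, 153.4, 249.8]
ee_rot: [0.793, -0.609, 0.0, -0.0]
contact_force: [1.7, 1.1, -0.3]
gripper_width: 85.3
grasp_force: 0.0
```

```bash
python3 -c "
from h import *
print(arm.read_state()['position'],tool(648,61,230,15))"
```

```text
[566.38677121 153.38930347 249.84946809] (array([110.3, -55. ,  19.9]), np.float64(-0.0), 'tool y yaw now', np.float64(-165.0))
```

>>> drive_tool([
  [-1, 110, -55, 20, 0],
  [-1, 110, -55, 20, 0],
  [-1, 110, -55, 20, 0],
  [-1, 110, -55, 20, 0],
  [-1, 110, -55, 20, 0],
])

```text
clock: 2.0
position: [646.8, 62.6, 229.0]
ee_rot: [0.793, -0.609, -0.0, 0.0]
contact_force: [-0.2, -0.2, -0.4]
gripper_width: 85.3
grasp_force: 0.0
```

```bash
cat > w1.py <<'E'
from h import *
import sys
c=cam('wrist');im=arm.get_image('wrist');cv2.imwrite('pics/w1.png',im)
for b in blobs(mask(im,(40,90,70),(80,255,255)),200): print('green',cv2.boundingRect(b),wrect(c,b,35))
Y=((22,120,120),(34,255,255))
for b in blobs(mask(im,*Y),60): print('yel',cv2.boundingRect(b),wrect(c,b,0))
E
python3 w1.py
```

```text
green (304, 159, 53, 101) [646.7  61.6  89.3  45.1 -74.9]
green (302, 400, 38, 21) [602.7 268.1  39.3  15.5 -18.5]
yel (305, 7, 54, 64) [681.8 -74.6  50.3  35.2  89.5]
yel (423, 40, 41, 69) [586.3 -73.8  49.8  35.3  89.6]
yel (255, 229, 35, 54) [684.2 126.4  50.6  35.2  89.8]
yel (346, 261, 47, 45) [588.3 127.6  50.3  35.1  89.2]
yel (356, 145, 39, 28) [617.9   9.8  40.8   7.9  43.8]
```

View pics/w1.png

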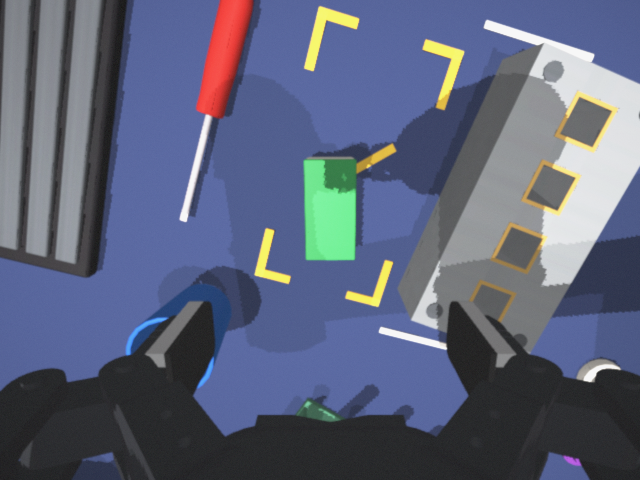

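Wrist view: bar at (330,209), its 45 mm side along the finger line, nothing within finger reach. Bay centre from the four marks ≈ (635.2, 26.4), yaw −0.6°.

>>> drive_tool([
  [-1, 0, 0, 50, 0],
  [-1, 1, 0, 100, 0],
  [-1, 1, 0, 150, 0],
  [-1, 1, 0, 190, 0],
  [-1, 1, 0, 221, 0],
  [-1, 1, 0, 221, 0],
  [1, 1, 0, 221, 0],
  [1, 1, 0, 221, 0],
  [1, 1, 0, 221, 0],
  [1, 1, 0, 221, 0],
  [1, 1, 0, 221, 0],
  [1, 1, 0, 221, 0],
])

```text
clock: 3.25
position: [649.0, 62.9, 11.7]
ee_rot: [0.793, -0.609, 0.002, -0.002]
contact_force: [-0.6, 1.6, 5.6]
gripper_width: 43.9
grasp_force: 64.2
```

>>> drive_tool([
  [1, 0, 0, -40, 0],
  [1, 0, 0, -90, 0],
  [1, 0, 0, -140, 0],
  [1, 0, 0, -140, 0],
])

```text
clock: 3.65
position: [652.0, 62.9, 158.8]
ee_rot: [0.794, -0.608, 0.006, -0.007]
contact_force: [2.1, 0.5, -1.0]
gripper_width: 43.9
grasp_force: 63.4
```

```bash
python3 -c "
from h import *
print(arm.read_state()['gripper_width'],tool(578,-355,148,None))"
```

```text
43.860030205637635 (array([384.4, 180.2,   7.9]), np.int64(0), 'tool y yaw now', np.float64(-164.9))
```

>>> drive_tool([
  [1, 42, 20, 0, 0],
  [1, 84, 40, 0, 0],
  [1, 126, 60, 0, 0],
  [1, 168, 80, 0, 0],
  [1, 210, 100, 0, 0],
  [1, 252, 120, 0, 0],
  [1, 294, 139, 0, 0],
  [1, 336, 158, 0, 0],
  [1, 372, 175, 0, 0],
  [1, 384, 180, 0, 0],
  [1, 384, 180, 0, 0],
])

```text
clock: 4.75
position: [571.5, -357.3, 148.5]
ee_rot: [0.792, -0.61, 0.0, -0.0]
contact_force: [-0.1, 0.3, -1.3]
gripper_width: 44.0
grasp_force: 63.3
```

>>> drive_tool([
  [1, 0, 0, 45, 0],
  [1, 0, 0, 90, 0],
  [1, 0, 0, 120, 0],
  [1, 0, 0, 134, 0],
  [1, 0, 0, 134, 0],
  [-1, 0, 0, 134, 0],
  [-1, 0, 0, 134, 0],
  [-1, 0, 0, 134, 0],
  [-1, 0, 0, 134, 0],
  [-1, 0, 0, 100, 0],
  [-1, 0, 0, 50, 0],
  [-1, 0, 0, 0, 0],
])

```text
clock: 5.95
position: [571.8, -355.3, 149.3]
ee_rot: [0.793, -0.609, -0.001, 0.0]
contact_force: [1.3, -0.1, 0.1]
gripper_width: 85.7
grasp_force: 0.0
```

```bash
cat > blk.py <<'E'
from h import *
import sys
BAY=np.array([635.2,26.4]);BY=-0.6
def block(n='top',v=True):
    c=cam(n);im=arm.get_image(n)
    g=mask(im,(8,70,90),(34,255,255));g=cv2.morphologyEx(g,cv2.MORPH_CLOSE,np.ones((3,3)))
    lo,hi=(45,160) if n=='top' else (150,2500)
    pts=[]
    for b in blobs(g,lo):
        r=wrect(c,b,70)
        if 26<r[2]<44 and 26<r[3]<44 and np.hypot(*(r[:2]-BAY))<300: pts.append(r[:2])
    P=np.array(pts)
    if len(P)<2: print('wells',P); return None
    P=P[np.argsort(-P[:,1])];
    d=P[0]-P[-1];yaw=np.degrees(np.arctan2(d[1],d[0]))-90
    return P,P.mean(0),yaw
def rep(n='top'):
    r=block(n)
    if r is None: return
    P,m,yaw=r
    print(n,'wells',np.round(P,1).tolist(),'centre',np.round(m,1),'yaw-bay',np.round(yaw-BY,2),'to bay fwd,left',np.round(BAY-m,1))
    u=R.from_euler('z',yaw,degrees=True).as_matrix()[:2,:2]
    for nm,q in(('nearL',(-55,115)),('nearR',(-55,-115)),('nearmid',(-55,0))): print(nm,np.round(m+u@np.array(q),1),end=' ')
    print()
if __name__=='__main__':
    rep(sys.argv[1] if len(sys.argv)>1 else 'top')
E
python3 blk.py; python3 -c "
from h import *
c=cam('top');im=arm.get_image('top')
for b in blobs(mask(im,(40,90,70),(80,255,255)),300,(400,150,540,300)): print(wrect(c,b,40))
print(arm.read_state()['position'],tool(400,-60,160,0))"
```

```text
top wells [[500.7, 95.7], [495.3, 44.1], [489.9, -7.5], [484.4, -59.1]] centre [492.6  18.3] yaw-bay -5.41 to bay fwd,left [142.6   8.1]
nearL [449.9 138.4] nearR [425.8 -90.3] nearmid [437.9  24.1] 
[ 574.2 -354.9   88.7   45.   -75.2]
[ 576.7678278  -357.80600379  158.17151376] (array([-333.4,   93.3,   -7. ]), np.float64(15.1), 'tool y yaw now', np.float64(-164.9))
```

```bash
python3 -c "
from h import *
print(np.degrees(arm.read_state()['joints']).round(),tool(412,118,160,-90))"
```

```text
[-18.  30.   2.   0. -61.  33.] (array([-502.2,   35.5,   -8.2]), np.float64(-74.9), 'tool y yaw now', np.float64(-164.9))
```

>>> drive_tool([
  [1, -45, 3, -8, -8],
  [1, -90, 6, -8, -16],
  [1, -135, 9, -8, -24],
  [1, -180, 12, -8, -32],
  [1, -225, 16, -8, -40],
  [1, -270, 19, -8, -48],
  [1, -315, 22, -8, -56],
  [1, -360, 25, -8, -64],
  [1, -405, 29, -8, -72],
  [1, -450, 32, -8, -75],
  [1, -495, 35, -8, -75],
  [1, -502, 35.5, -8, -75],
])

```text
clock: 7.25
position: [407.7, 123.7, 157.1]
ee_rot: [1.0, 0.002, 0.001, -0.001]
contact_force: [1.1, -0.1, 0.4]
gripper_width: -0.3
grasp_force: 0.0
```

```bash
python3 -c "
from h import *
print(arm.read_state()['position'],tool(412,118,22,-90))"; python3 blk.py
```

```text
[407.69294523 123.74493217 157.05798227] (array([  4.1,   5.9, 135.1]), np.float64(0.3), 'tool y yaw now', np.float64(-89.7))
top wells [[500.7, 95.7], [495.3, 44.1], [489.9, -7.5], [484.4, -59.1]] centre [492.6  18.3] yaw-bay -5.41 to bay fwd,left [142.6   8.1]
nearL [449.9 138.4] nearR [425.8 -90.3] nearmid [437.9  24.1]
```

>>> drive_tool([
  [1, 0, 6, 50, 0.3],
  [1, 0, 6, 100, 0.3],
  [1, 0, 6, 135, 0.3],
  [1, 10, 6, 135, 0.3],
  [1, 20, 6, 135, 0.3],
  [1, 26, 6, 135, 0.3],
  [1, 32, 6, 135, 0.3],
  [1, 38, 6, 135, 0.3],
  [1, 44, 6, 135, 0.3],
  [1, 50, 6, 135, 0.3],
  [1, 50, 6, 135, 0.3],
])

```text
clock: 8.4
position: [458.3, 114.3, 23.3]
ee_rot: [1.0, -0.004, -0.0, -0.001]
contact_force: [-7.2, 3.5, 0.4]
gripper_width: -0.1
grasp_force: 0.0
```

```bash
python3 blk.py
```

```text
top wells [[528.2, 88.4], [515.7, 38.2], [503.6, -12.4], [491.5, -62.8]] centre [509.8  12.8] yaw-bay -13.04 to bay fwd,left [125.5  13.5]
nearL [483.4 137.6] nearR [429.2 -85.9] nearmid [456.3  25.8]
```

>>> drive_tool([
  [1, -40, 0, 0, 0],
  [1, -58, 40, 0, 0],
  [1, -58, 90, 0, 0],
  [1, -58, 140, 0, 0],
  [1, -58, 180, 0, 0],
  [1, -58, 180, 0, 0],
  [1, -40, 180, 0, 0],
  [1, -30, 180, 0, 0],
  [1, -20, 180, 0, 0],
  [1, -10, 180, 0, 0],
  [1, 0, 180, 0, 0],
  [1, 8, 180, 0, 0],
])

```text
clock: 9.65
position: [460.5, -66.6, 21.6]
ee_rot: [1.0, -0.004, -0.005, 0.001]
contact_force: [-13.0, -3.3, 3.7]
gripper_width: 0.2
grasp_force: 0.0
```

>>> drive_tool([
  [1, 8, 0, 0, 0],
  [1, 16, 0, 0, 0],
  [1, 24, 0, 0, 0],
  [1, 32, 0, 0, 0],
  [1, 40, 0, 0, 0],
  [1, 46, 0, 0, 0],
  [1, 50, 0, 0, 0],
  [1, 50, 0, 0, 0],
])

```text
clock: 10.45
position: [510.3, -67.0, 21.4]
ee_rot: [1.0, -0.003, -0.006, 0.001]
contact_force: [-9.9, -4.3, 0.5]
gripper_width: 0.2
grasp_force: 0.0
```

```bash
python3 blk.py
```

```text
wells []
```

>>> drive_tool([
  [1, 8, 0, 0, 0],
  [1, 14, 0, 0, 0],
  [1, 14, 0, 0, 0],
  [1, -30, 0, 0, 0],
  [1, -80, 0, 0, 0],
  [1, -110, 0, 0, 0],
  [1, -110, 0, 0, 0],
])

```text
clock: 11.2
position: [402.5, -65.2, 22.9]
ee_rot: [1.0, -0.003, -0.0, -0.0]
contact_force: [-0.5, -0.3, 0.6]
gripper_width: 0.0
grasp_force: 0.0
```

```bash
python3 blk.py
```

```text
top wells [[547.2, 99.9], [564.9, 50.9], [582.6, 2.0], [600.5, -46.7]] centre [573.8  26.5] yaw-bay 20.58 to bay fwd,left [61.4 -0.1]
nearL [482.8 115.8] nearR [ 561.4 -100.3] nearmid [522.1   7.7]
```

>>> drive_tool([
  [1, 0, -50, 0, 0],
  [1, 0, -100, 0, 0],
  [1, 10, -150, 0, 0],
  [1, 38, -185, 0, 0],
  [1, 50, -185, 0, 0],
  [1, 60, -185, 0, 0],
  [1, 68, -186, 0, 0],
  [1, 76, -189, 0, 0],
  [1, 84, -191, 0, 0],
  [1, 92, -194, 0, 0],
  [1, 100, -196, 0, 0],
  [1, 108, -198, 0, 0],
])

```text
clock: 12.45
position: [510.5, 129.2, 20.3]
ee_rot: [1.0, -0.005, -0.005, 0.002]
contact_force: [-9.1, 2.5, 0.2]
gripper_width: 0.2
grasp_force: 0.0
```

>>> drive_tool([
  [1, 8, -2.5, 0, 0],
  [1, 16, -5, 0, 0],
  [1, 24, -7.5, 0, 0],
  [1, 32, -10, 0, 0],
  [1, 40, -12, 0, 0],
  [1, 45, -13, 0, 0],
  [1, 45, -13, 0, 0],
  [1, 20, -13, 0, 0],
  [1, -30, -10, 0, 0],
  [1, -80, -10, 0, 0],
  [1, -80, -10, 0, 0],
])

```text
clock: 13.55
position: [427.3, 138.0, 20.9]
ee_rot: [1.0, -0.004, -0.004, 0.002]
contact_force: [0.8, -0.4, 0.2]
gripper_width: 0.1
grasp_force: 0.0
```

```bash
python3 blk.py
```

```text
top wells [[623.7, 100.0], [615.2, 48.9], [606.7, -2.2], [598.2, -53.6]] centre [611.   23.3] yaw-bay -8.83 to bay fwd,left [24.2  3.1]
nearL [575.5 145.7] nearR [537.9 -81.2] nearmid [556.7  32.3]
```

>>> drive_tool([
  [1, 45, -4, 0, 0],
  [1, 90, -6, 0, 0],
  [1, 115, -7, 0, 0],
  [1, 124, -7, 0, 0],
  [1, 132, -7, 0, 0],
  [1, 137, -7, 0, 0],
  [1, 140, -7, 0, 0],
  [1, 140, -7, 0, 0],
  [1, 100, -7, 0, 0],
  [1, 50, -7, 0, 0],
  [1, 0, -7, 0, 0],
  [1, 0, -7, 0, 0],
])

```text
clock: 14.8
position: [427.8, 145.6, 20.9]
ee_rot: [1.0, -0.003, -0.004, 0.002]
contact_force: [0.5, 0.1, -0.7]
gripper_width: 0.1
grasp_force: 0.0
```

```bash
python3 blk.py
```

```text
top wells [[636.5, 97.2], [623.6, 47.0], [610.5, -3.2], [597.9, -53.6]] centre [617.1  21.8] yaw-bay -13.76 to bay fwd,left [18.1  4.5]
nearL [592.4 146.9] nearR [535.3 -75.9] nearmid [563.8  35.5]
```

>>> drive_tool([
  [1, 0, 48, 0, 0],
  [1, 0, 96, 0, 0],
  [1, 0, 144, 0, 0],
  [1, 0, 192, 0, 0],
  [1, 30, 224, 0, 0],
  [1, 60, 224, 0, 0],
  [1, 84, 224, 0, 0],
  [1, 94, 226, 0, 0],
  [1, 102, 228, 0, 0],
  [1, 110, 231, 0, 0],
  [1, 118, 233, 0, 0],
  [1, 124, 235, 0, 0],
])

```text
clock: 16.05
position: [552.2, -87.8, 19.9]
ee_rot: [1.0, -0.004, -0.006, 0.0]
contact_force: [-9.0, -0.5, 2.3]
gripper_width: 0.2
grasp_force: 0.0
```

>>> drive_tool([
  [1, 3, 0, 0, 0],
  [1, 3, 0, 0, 0],
  [1, -30, 0, 0, 0],
  [1, -80, 0, 0, 0],
  [1, -120, 0, 0, 0],
  [1, -120, 0, 0, 0],
])

```text
clock: 16.65
position: [431.0, -86.5, 21.2]
ee_rot: [1.0, -0.004, -0.003, 0.0]
contact_force: [0.1, -0.4, 0.1]
gripper_width: -0.2
grasp_force: 0.0
```

```bash
python3 blk.py
```

```text
top wells [[633.8, 100.4], [631.8, 48.7], [629.1, -3.4], [626.1, -55.8]] centre [630.2  22.5] yaw-bay -2.22 to bay fwd,left [5.  3.9]
nearL [580.9 140. ] nearR [569.6 -89.7] nearmid [575.3  25.2]
```

Magazine is 6 mm from the bay centre and 2° off square, within limits. Next I locate the rods' axes by intersecting planes from two views.

```bash
cat > rods.py <<'E'
from h import *
def line2(b):
    p=b[:,0].astype(np.float32);vx,vy,x,y=cv2.fitLine(p,cv2.DIST_L2,0,.01,.01).ravel();u=np.array([vx,vy]);m=np.array([x,y]);t=(p-m)@u
    return m+u*t.min(),m+u*t.max()
def axis(c1,e1,c2,e2):
    o1,a=ray(c1,e1[0]);_,b=ray(c1,e1[1]);n1=np.cross(a,b);n1/=np.linalg.norm(n1)
    o2,a2=ray(c2,e2[0]);_,b2=ray(c2,e2[1]);n2=np.cross(a2,b2);n2/=np.linalg.norm(n2)
    d=np.cross(n1,n2);d/=np.linalg.norm(d);d*=np.sign(d[2])
    p=np.linalg.lstsq(np.stack([n1,n2,d]),np.array([n1@o1,n2@o2,0]),rcond=None)[0]
    def at(o,r): # param on line nearest ray
        s=np.linalg.lstsq(np.stack([d,-r],1),o-p,rcond=None)[0];return s[0]
    ts=[at(o1,a),at(o1,b),at(o2,a2),at(o2,b2)]
    return p,d,ts
BR=((8,110,90),(24,255,255))
if __name__=='__main__':
    c1,c2=cam('top'),cam('scene');i1,i2=arm.get_image('top'),arm.get_image('scene')
    A=sorted([line2(b) for b in blobs(mask(i1,*BR),60,(100,180,200,300))],key=lambda e:e[0][1])
    B=sorted([line2(b) for b in blobs(mask(i2,*BR),60,(440,215,520,310))],key=lambda e:e[0][0]+e[1][0])
    for e,f in zip(A,B):
        p,d,ts=axis(c1,e,c2,f); tilt=np.degrees(np.arccos(d[2]));lean=np.degrees(np.arctan2(d[1],d[0]))
        print('tilt',tilt.round(1),'lean yaw',lean.round(1),[np.round(p+d*t,1).tolist() for t in sorted(ts)])
    print(np.round(arm.read_state()['position'],1))
E
python3 rods.py
```

```text
tilt 37.9 lean yaw -108.1 [[609.7, 363.5, 27.4], [603.5, 344.4, 53.2], [581.5, 277.2, 144.1], [577.8, 265.7, 159.7]]
tilt 37.4 lean yaw -109.2 [[566.0, 378.9, 24.9], [565.8, 378.2, 25.8], [536.0, 292.5, 144.6], [531.9, 280.7, 161.0]]
tilt 37.2 lean yaw -109.1 [[520.8, 394.1, 25.2], [520.7, 393.8, 25.7], [491.2, 308.7, 144.5], [486.7, 295.4, 163.0]]
[439.3 -85.6  22.3]
```

>>> drive_tool([
  [1, 0, 0, -48, 0],
  [0.2, 0, 0, -96, 8],
  [0.2, 0, 0, -144, 16],
  [0.2, 20, -20, -190, 24],
  [0.2, 33, -60, -228, 32],
  [0.2, 47, -100, -228, 40],
  [0.2, 60, -140, -228, 48],
  [0.2, 74, -180, -228, 56],
  [0.2, 87, -220, -228, 64],
  [0.2, 100, -260, -228, 72],
  [0.2, 114, -300, -228, 80],
  [0.2, 128, -340, -228, 88],
])

```text
clock: 18.0
position: [569.1, 256.2, 250.0]
ee_rot: [0.715, -0.699, 0.0, -0.001]
contact_force: [1.0, -0.3, 0.2]
gripper_width: 34.2
grasp_force: 0.0
```

```bash
python3 -c "
from h import *
print(arm.read_state()['position'],arm.read_state()['gripper_width'],tool(585.4,289.1,170,161.3))"
```

```text
[569.10607214 256.1822094  249.9871692 ] 34.18202572957286 (array([-32.5, -16.9,  80. ]), np.float64(20.0), 'tool y yaw now', np.float64(-178.7))
```

>>> drive_tool([
  [0.2, -16, -8, 20, 8],
  [0.2, -32.5, -17, 50, 16],
  [0.2, -32.5, -17, 60, 20],
  [0.2, -32.5, -17, 60, 20],
])

```text
clock: 18.4
position: [583.6, 287.2, 186.8]
ee_rot: [-0.586, 0.811, 0.0, -0.002]
contact_force: [-0.2, -0.3, 0.7]
gripper_width: 34.0
grasp_force: 0.0
```

```bash
python3 -c "
from h import *
cv2.imwrite('pics/w2.png',arm.get_image('wrist'))
c=cam('wrist')
print(arm.read_state()['position'],tool(585.4,289.1,109,161.3)); print(proj(c,(585.4,289.1,128)),proj(c,(577.8,266,155)))"
```

```text
[584.22835592 287.14191879 188.71358542] (array([-2.3, -0.5, 79.7]), np.float64(0.5), 'tool y yaw now', np.float64(161.8))
[328.91419191 264.05150163] [328.72474188 233.6530872 ]
```

View pics/w2.png

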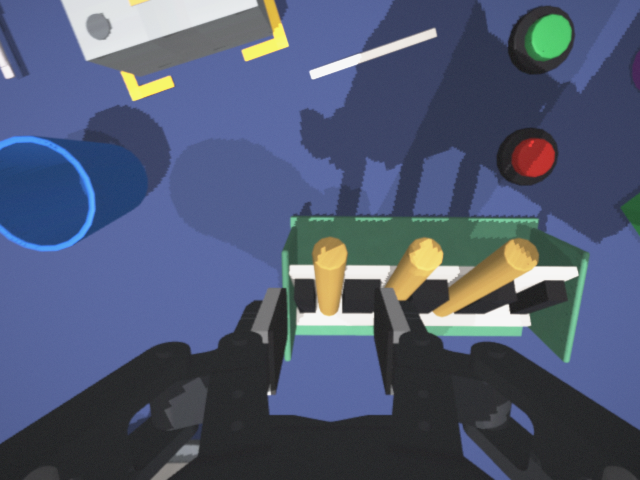

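Wrist view: rod A stands centred between the fingers (top disc at (330,248)), fingers clear of rod B (425,255) and of the rack end plate. Its top is at z≈143, so I grip a little lower.

>>> drive_tool([
  [0.2, -10, -0.5, 40, 0.5],
  [0.2, -10, -0.5, 70, 0.5],
  [0.2, -10, -0.5, 88, 0.5],
  [0.2, -10, -0.5, 88, 0.5],
  [1, -10, -0.5, 88, 0.5],
  [1, -10, -0.5, 88, 0.5],
  [1, -10, -0.5, 88, 0.5],
  [1, -10, -0.5, 88, 0.5],
  [1, -10, -0.5, 88, 0.5],
])

```text
clock: 19.35
position: [588.1, 296.6, 103.8]
ee_rot: [-0.582, 0.813, -0.0, 0.002]
contact_force: [0.2, -0.3, 6.0]
gripper_width: 16.5
grasp_force: 58.8
```

>>> drive_tool([
  [1, 6, 0, -8, 0],
  [1, 12, 0, -17, 0],
  [1, 18, 0, -26, 0],
  [1, 24, 0, -34, 0],
  [1, 30, 0, -43, 0],
  [1, 36, 0, -51, 0],
  [1, 42, 0, -60, 0],
  [1, 48, 0, -69, 0],
  [1, 54, 0, -77, 0],
  [1, 60, 0, -86, 0],
  [1, 66, 0, -120, 0],
  [1, 66, 0, -120, 0],
])

```text
clock: 20.55
position: [567.4, 233.1, 226.8]
ee_rot: [-0.582, 0.813, -0.001, 0.004]
contact_force: [0.8, 0.7, 0.4]
gripper_width: 16.3
grasp_force: 59.2
```

```bash
cat > held.py <<'E'
from rods import *
def held(v=True):
    s=arm.read_state();M=R.from_quat(s['ee_rot']).as_matrix();G=s['position']-19*M[:,2]
    c1,c2=cam('top'),cam('scene');i1,i2=arm.get_image('top'),arm.get_image('scene')
    L=[]
    for c,i in((c1,i1),(c2,i2)):
        e=G+118*np.array([0.574*-M[0,0],0.574*-M[1,0],-.819])  # expected bottom end
        q=proj(c,G);r=proj(c,e); x0,y0=np.minimum(q,r)-12;x1,y1=np.maximum(q,r)+12
        bs=blobs(mask(i,*BR),25,(int(max(x0,0)),int(max(y0,0)),int(x1),int(y1)))
        print('exp',q.round(),r.round(),[(cv2.boundingRect(b),cv2.contourArea(b)) for b in bs])
        b=min(bs,key=lambda b:-cv2.contourArea(b)); L.append(line2(b))
    p,d,ts=axis(c1,L[0],c2,L[1])
    t=(G-p)@d
    print('grasp pt',G.round(1),'axis off',np.round(p+d*t-G,1),'tilt',np.degrees(np.arccos(d[2])).round(1),'lean',np.degrees(np.arctan2(d[1],d[0])).round(1),'ends dist from grasp',np.round(np.array(ts)-t,1))
    return G
if __name__=='__main__': held()
E
python3 held.py
```

```text
exp [182. 213.] [161. 207.] []Traceback (most recent call last):
  File "held.py", line 16, in <module>
    if __name__=='__main__': held()
                             ~~~~^^
  File "held.py", line 11, in held
    b=min(bs,key=lambda b:-cv2.contourArea(b)); L.append(line2(b))
ValueError: min() iterable argument is empty
```

```bash
python3 -c "
from h import *
a=arm.get_image('top')[120:320,60:310];b=arm.get_image('scene')[150:350,370:570]
cv2.imwrite('pics/c1.png',np.hstack([cv2.resize(a,None,fx=1.75,fy=1.75),cv2.resize(b,None,fx=1.75,fy=1.75)]))"
```

```text
(no output)
```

View pics/c1.png

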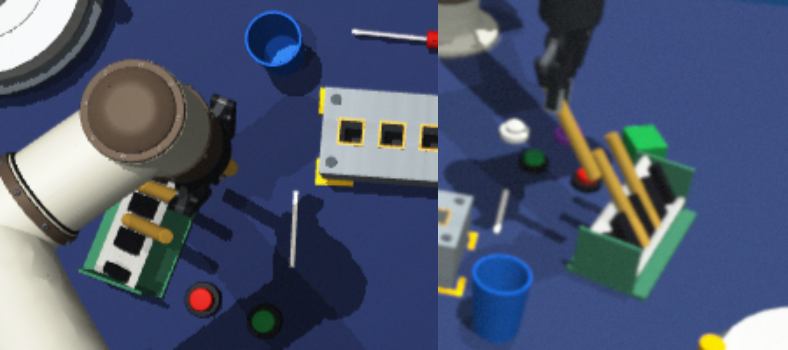

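The rod is held (scene crop shows it from (562,105) to (597,178)); the arm hides it from the top camera, so I use the scene ray with the finger plane.

```bash
cat > held.py <<'E'
from rods import *
def held(n='scene'):
    s=arm.read_state();M=R.from_quat(s['ee_rot']).as_matrix();G=s['position']-19*M[:,2]
    c=cam(n);i=arm.get_image(n)
    e=G+118*(0.574*-M[:,0]+.819*M[:,2]);q,r=proj(c,G),proj(c,e);x0,y0=np.minimum(q,r)-10;x1,y1=np.maximum(q,r)+10
    k=np.zeros(i.shape[:2],np.uint8);cv2.line(k,tuple(int(v) for v in q),tuple(int(v) for v in r+(r-q)*.15),255,15)
    bs=blobs(mask(i,*BR)&k,25,(int(x0),int(y0),int(x1),int(y1)))
    ee=line2(bs[0]); print('exp',q.round(),r.round(),np.round(ee,1).tolist())
    P=[]
    for uv in ee:
        o,d=ray(c,uv);P.append(o+d*((G-o)@M[:,1])/(d@M[:,1]))
    P.sort(key=lambda p:p[2]);B,U=P;a=U-B
    tx,tz=M.T@(B-G)@np.array([1,0,0]),(M.T@(B-G))[2]
    print('bottom',B.round(1),'rel grasp in tool: x %.1f z %.1f'%(tx,tz),'tilt',np.degrees(np.arctan2((M.T@a)[0],-(M.T@a)[2])).round(1),'axis at grasp z: x off %.1f'%((M.T@(B-G))[0]+(M.T@a)[0]*(G[2]-B[2])/a[2]))
if __name__=='__main__': held()
E
python3 held.py; python3 -c "
from h import *
print(tool(631.5,30,245,177.2-0))"; python3 blk.py
```

```text
exp [438. 204.] [460. 249.] [[438.29998779296875, 209.1999969482422], [468.1000061035156, 258.6000061035156]]
bottom [593.3 317.2 125.6] rel grasp in tool: x -89.1 z 113.7 tilt 40.5 axis at grasp z: x off 8.0
(array([ 170.7, -128.7,  -24.6]), np.float64(-16.0), 'tool y yaw now', np.float64(161.2))
top wells [[633.8, 100.4], [631.8, 48.7], [629.1, -3.4], [626.1, -55.8]] centre [630.2  22.5] yaw-bay -2.22 to bay fwd,left [5.  3.9]
nearL [580.9 140. ] nearR [569.6 -89.7] nearmid [575.3  25.2]
```

>>> drive_tool([
  [1, 42, -32, 0, -4],
  [1, 84, -64, 0, -8],
  [1, 126, -96, 0, -12],
  [1, 166, -125, 5, -16],
  [1, 166, -125, 5, -16],
  [1, 166, -125, 5, -16],
])

```text
clock: 21.45
position: [630.1, 34.3, 215.1]
ee_rot: [-0.688, 0.726, 0.001, -0.001]
contact_force: [1.0, 0.5, -0.9]
gripper_width: 16.2
grasp_force: 59.0
```

```bash
python3 held.py; python3 -c "
from h import *
print(arm.read_state()['position'],tool(630.5,35.6,188,177.2))
a=arm.get_image('top')[120:320,180:430];b=arm.get_image('scene')[150:350,270:470]
cv2.imwrite('pics/c2.png',np.hstack([cv2.resize(a,None,fx=1.75,fy=1.75),cv2.resize(b,None,fx=1.75,fy=1.75)]))"
```

```text
exp [343. 209.] [370. 250.] [[345.5, 213.89999389648438], [370.1000061035156, 252.89999389648438]]
bottom [633.5 101.8 128.6] rel grasp in tool: x -67.6 z 105.5 tilt 33.1 axis at grasp z: x off 1.1
[630.04944334  35.79665824 215.54944037] (array([ 0.2, -0.5, 27.5]), np.float64(-0.1), 'tool y yaw now', np.float64(177.1))
```

View pics/c2.png

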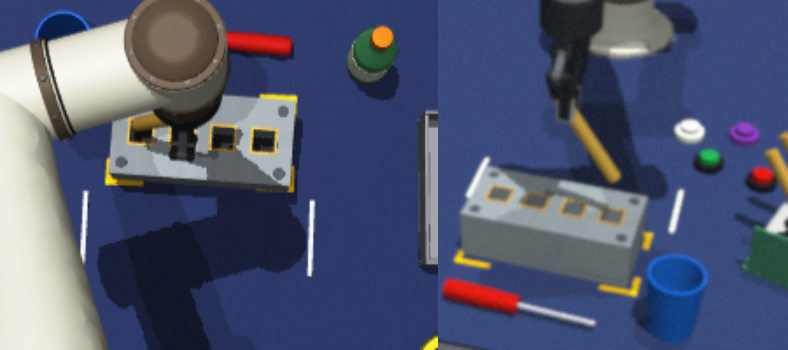

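Scene crop: the rod hangs cleanly from the fingers, lower end above well 3 ((615,178) in the crop, well mouth at (612,214)).

>>> drive_tool([
  [1, -2, -0.5, 25, 0],
  [1, -2, -0.5, 45, 0],
  [1, -2, -0.5, 52, 0],
  [1, -2, -0.5, 57, 0],
  [1, -2, -0.5, 62, 0],
  [1, -2, -0.5, 66, 0],
  [1, -2, -0.5, 66, 0],
])

```text
clock: 22.3
position: [630.9, 38.3, 150.6]
ee_rot: [-0.689, 0.724, 0.0, -0.0]
contact_force: [-0.0, -0.8, -1.1]
gripper_width: 16.2
grasp_force: 59.0
```

```bash
python3 held.py; python3 -c "
from h import *
b=arm.get_image('scene')[210:310,330:430]
b=cv2.resize(b,None,fx=5,fy=5,interpolation=2)
cv2.imwrite('pics/c3.png',b)"
```

```text
exp [343. 233.] [370. 273.] [[346.8999938964844, 238.60000610351562], [369.5, 276.70001220703125]]
bottom [634.1 104.5  60.2] rel grasp in tool: x -66.3 z 109.4 tilt 30.9 axis at grasp z: x off -0.8
```

View pics/c3.png

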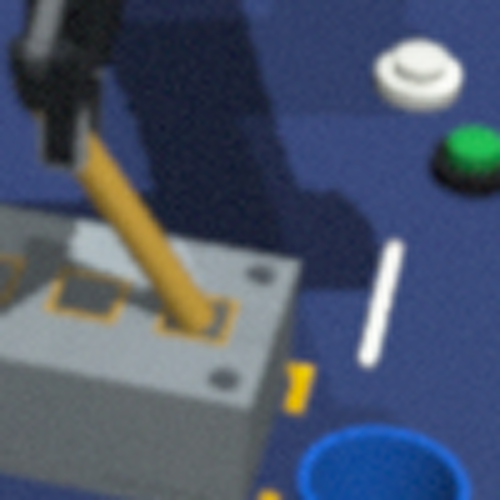

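>>> drive_tool([
  [1, -4, 0, -2, 0],
  [1, -9, 0, -3.5, 0],
  [1, -13, 0, -5, 0],
  [1, -18, 0, -5.5, 0],
  [1, -23, 0, -5.5, 0],
  [1, -28, 0, -5.5, 0],
  [1, -33, 0, -4, 0],
  [1, -38, 0, -2.5, 0],
])

```text
clock: 23.2
position: [634.0, 70.3, 161.7]
ee_rot: [-0.691, 0.723, -0.005, -0.003]
contact_force: [-8.4, -20.5, 34.4]
gripper_width: 16.0
grasp_force: 63.2
```

```bash
python3 -c "
from h import *
b=arm.get_image('scene')[210:310,330:430]
b=cv2.resize(b,None,fx=4,fy=4,interpolation=2)
cv2.imwrite('pics/c4.png',b)"
```

```text
(no output)
```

View pics/c4.png

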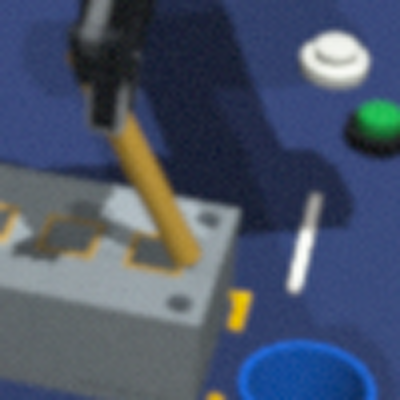

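The rod's lower end has ridden onto the outer rim of well 3 (tip at (190,260) in the crop) and is being pressed. Back up and re-measure.

>>> drive_tool([
  [1, 3, 0, -10, 0],
  [1, 5, 0, -25, 0],
  [1, 5, 0, -35, 0],
  [1, 5, 0, -35, 0],
])

```text
clock: 23.65
position: [633.5, 71.8, 189.8]
ee_rot: [-0.69, 0.724, -0.001, 0.002]
contact_force: [-0.1, 0.7, -1.0]
gripper_width: 16.2
grasp_force: 58.6
```

```bash
python3 held.py; python3 blk.py scene; python3 blk.py
```

```text
exp [359. 222.] [386. 262.] [[361.0, 230.60000610351562], [379.20001220703125, 264.8999938964844]]
bottom [636.4 124.9 101.2] rel grasp in tool: x -53.1 z 107.7 tilt 28.8 axis at grasp z: x off 6.0
wells []
top wells [[629.1, -3.4], [627.2, -55.7]] centre [628.2 -29.6] yaw-bay -1.48 to bay fwd,left [ 7. 56.]
nearL [577.4  87.4] nearR [ 569.  -142.5] nearmid [573.2 -27.6]
```

>>> drive_tool([
  [1, 10, 2, 0, 0],
  [1, 20, 2.3, 0, 0],
  [1, 20, 2.3, 15, 0],
  [1, 20, 2.3, 28, 0],
  [1, 20, 2.3, 28, 0],
])

```text
clock: 24.3
position: [627.7, 50.5, 157.4]
ee_rot: [-0.689, 0.725, 0.001, -0.002]
contact_force: [-0.6, 0.0, -1.2]
gripper_width: 16.2
grasp_force: 58.8
```

```bash
python3 held.py; python3 -c "
from h import *
print(proj(cam('scene'),(633.8,100.4,70)))
b=arm.get_image('scene')[210:310,330:430]
b=cv2.resize(b,None,fx=4,fy=4,interpolation=2)
cv2.imwrite('pics/c5.png',b)"
```

```text
exp [349. 231.] [376. 270.] [[351.6000061035156, 240.3000030517578], [370.29998779296875, 273.29998779296875]]
bottom [630.1 105.1  67.3] rel grasp in tool: x -54.7 z 109.0 tilt 29.7 axis at grasp z: x off 7.4
[368.03581072 273.0525693 ]
```

View pics/c5.png

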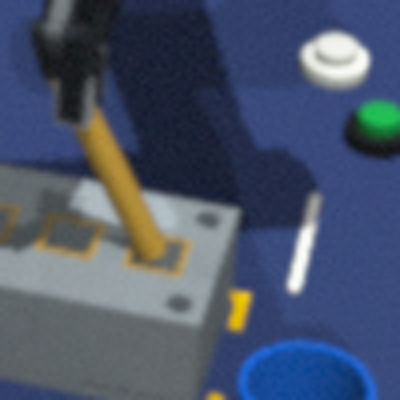

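Rod end is just inside well 3's mouth, slightly near-side; shift 3 mm, deepen, and then raise it upright at constant depth.

>>> drive_tool([
  [1, 1, -3.5, 0, 0],
  [1, 1, -3.5, 3, 0],
  [1, 1, -3.5, 6, 0],
  [1, 1, -3.5, 9, 0],
  [1, 1, -3.5, 12, 0],
  [1, 1, -3.5, 13, 0],
  [1, 1, -3.5, 13, 0],
])

```text
clock: 25.1
position: [633.8, 51.1, 147.9]
ee_rot: [-0.69, 0.724, -0.0, 0.002]
contact_force: [1.5, 5.0, 3.0]
gripper_width: 16.5
grasp_force: 58.5
```

```bash
python3 held.py
```

```text
exp [349. 236.] [376. 275.] [[351.1000061035156, 244.10000610351562], [370.1000061035156, 278.1000061035156]]
bottom [636.8 106.5  58.7] rel grasp in tool: x -55.3 z 108.3 tilt 29.4 axis at grasp z: x off 5.6
```

>>> drive_tool([
  [1, -2, 2, 0, 0],
  [1, -4, 2, -1, 0],
  [1, -7, 2, -2.5, 0],
  [1, -10, 2, -3.5, 0],
  [1, -13, 2, -4, 0],
  [1, -16, 2, -4.5, 0],
  [1, -16, 2, -4.5, 0],
])

```text
clock: 25.85
position: [630.6, 64.9, 151.2]
ee_rot: [-0.689, 0.724, 0.0, -0.002]
contact_force: [-0.8, -3.4, -0.4]
gripper_width: 16.2
grasp_force: 59.7
```

```bash
python3 held.py
```

```text
exp [355. 235.] [382. 274.] [[357.0, 245.1999969482422], [374.8999938964844, 276.5]]
bottom [632.9 116.9  62.6] rel grasp in tool: x -52.3 z 107.5 tilt 30.3 axis at grasp z: x off 10.6
```

>>> drive_tool([
  [1, -3, 0, -1, 0],
  [1, -6, 0, -2, 0],
  [1, -9, 0, -3, 0],
  [1, -12, 0, -4, 0],
  [1, -12, 0, -4, 0],
])

```text
clock: 26.4
position: [632.3, 78.2, 156.0]
ee_rot: [-0.69, 0.724, -0.0, 0.0]
contact_force: [-0.6, -4.4, -0.3]
gripper_width: 15.9
grasp_force: 59.5
```

```bash
python3 held.py
```

```text
exp [361. 234.] [388. 274.] [[360.79998779296875, 245.0], [369.70001220703125, 261.6000061035156]]
bottom [633.5 102.4 103.9] rel grasp in tool: x -24.2 z 71.1 tilt 28.8 axis at grasp z: x off 14.8
```

>>> drive_tool([
  [1, -4, 0, -1, 0],
  [1, -8, 0, -2, 0],
  [1, -12, 0, -2.5, 0],
  [1, -16, 0, -3, 0],
  [1, -16, 0, -3, 0],
])

```text
clock: 26.95
position: [633.1, 94.9, 158.7]
ee_rot: [-0.69, 0.724, -0.0, 0.0]
contact_force: [1.1, -3.8, 1.1]
gripper_width: 15.8
grasp_force: 59.2
```

```bash
python3 -c "
from h import *
b=arm.get_image('scene')[210:310,330:430]
b=cv2.resize(b,None,fx=4,fy=4,interpolation=2)
cv2.imwrite('pics/c6.png',b)"
```

```text
(no output)
```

View pics/c6.png

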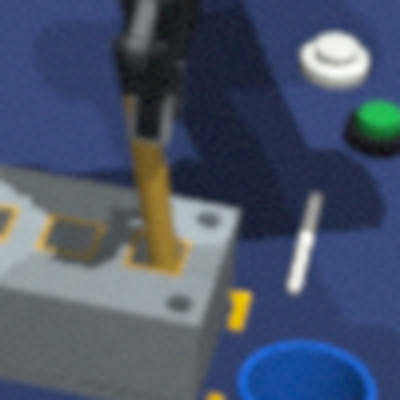

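The rod is now nearly upright in well 3 (bottom at (165,260) inside the rim). Finish upright and lower it.

>>> drive_tool([
  [1, -4, 0, 0, 0],
  [1, -8, 0, 3, 0],
  [1, -9, 0, 9, 0],
  [1, -8, 0, 15, 0],
  [1, -7, 0, 21, 0],
  [1, -6, 0, 27, 0],
  [1, -6, 0, 27, 0],
])

```text
clock: 27.7
position: [632.4, 100.6, 129.6]
ee_rot: [-0.689, 0.725, 0.001, -0.001]
contact_force: [0.1, -1.2, -1.7]
gripper_width: 16.1
grasp_force: 58.3
```

>>> drive_tool([
  [1, 0, 0, 6, 0],
  [1, 0, 0, 11, 0],
  [1, 0, 0, 11, 0],
  [0.2, 0, 0, 11, 0],
  [0.2, 0, 0, 11, 0],
  [0.2, 0, 0, 11, 0],
  [0.2, 0, 0, -30, 0],
  [0.2, 0, 0, -80, 0],
  [0.2, 0, 0, -130, 0],
  [0.2, 0, 0, -130, 0],
])

```text
clock: 28.7
position: [637.1, 100.7, 271.7]
ee_rot: [-0.69, 0.724, -0.005, 0.008]
contact_force: [-0.2, 0.4, 0.4]
gripper_width: 34.5
grasp_force: 0.0
```

```bash
cat > stand.py <<'E'
from rods import *
# standing rods: find tall brass blobs in scene near the block, line ends on vertical plane
c=cam('scene');i=arm.get_image('scene')
for b in blobs(mask(i,*BR),60,(300,180,420,300)):
    e=line2(b);x,y,w,h=cv2.boundingRect(b)
    if h<20: continue
    u,l=sorted(e,key=lambda p:p[1])
    L=plane(c,l,72);# lower visible end at rim
    print('standing',np.round(e,1).tolist(),'low@72',L.round(1),'top if z=160',plane(c,u,162).round(1))
E
python3 stand.py; python3 blk.py; python3 -c "
from h import *
print(tool(542.6,311,180,161.3))"
```

```text
standing [[362.6000061035156, 238.8000030517578], [367.29998779296875, 277.5]] low@72 [652.3 102.1  72. ] top if z=160 [630.2  82.2 162. ]
top wells [[635.3, 95.3], [631.8, 48.7], [629.0, -3.5], [626.1, -55.8]] centre [630.6  21.2] yaw-bay -2.88 to bay fwd,left [4.7 5.2]
nearL [582.6 139.3] nearR [568.7 -90.3] nearmid [575.7  24.5] 
(array([-205.6,  101.7,   83.9]), np.float64(15.9), 'tool y yaw now', np.float64(177.2))
```

>>> drive_tool([
  [0.2, -40, 20, 0, 4],
  [0.2, -80, 40, 10, 8],
  [0.2, -120, 60, 30, 12],
  [0.2, -160, 80, 50, 16],
  [0.2, -200, 100, 80, 16],
  [0.2, -206, 102, 89, 16],
  [0.2, -206, 102, 89, 16],
  [0.2, -206, 102, 89, 16],
])

```text
clock: 29.6
position: [541.8, 310.2, 172.2]
ee_rot: [-0.582, 0.813, -0.0, -0.001]
contact_force: [-0.4, -0.5, -0.1]
gripper_width: 34.1
grasp_force: 0.0
```

```bash
python3 -c "
from h import *
s=arm.read_state();print(s['position'],tool(542.7,311.7,99,161.3))
c=cam('wrist');i=arm.get_image('wrist')
for b in blobs(mask(i,(8,110,90),(24,255,255)),150): print(cv2.boundingRect(b),np.round(cv2.minAreaRect(b)[0]))
print(proj(c,(536,292.5,144.6)),proj(c,(542.7,311.7,118)))"
```

```text
[541.75393988 310.22153839 172.22015283] (array([-1.8, -0.4, 73.2]), np.float64(-0.1), 'tool y yaw now', np.float64(161.2))
(389, 228, 66, 69) [419. 260.]
(315, 224, 38, 91) [330. 268.]
[329.22922705 244.3750135 ] [329.04919529 267.11659494]
```

>>> drive_tool([
  [0.2, -1.8, -0.4, 35, 0],
  [0.2, -1.8, -0.4, 60, 0],
  [0.2, -1.8, -0.4, 73, 0],
  [0.2, -1.8, -0.4, 73, 0],
  [1, -1.8, -0.4, 73, 0],
  [1, -1.8, -0.4, 73, 0],
  [1, -1.8, -0.4, 73, 0],
  [1, -1.8, -0.4, 73, 0],
  [1, -1.8, -0.4, 73, 0],
])

```text
clock: 30.55
position: [543.3, 312.6, 101.3]
ee_rot: [-0.582, 0.813, -0.0, 0.001]
contact_force: [0.5, -2.0, 5.9]
gripper_width: 15.9
grasp_force: 59.0
```

>>> drive_tool([
  [1, 6, 0, -8, 0],
  [1, 12, 0, -17, 0],
  [1, 18, 0, -26, 0],
  [1, 24, 0, -34, 0],
  [1, 30, 0, -43, 0],
  [1, 36, 0, -51, 0],
  [1, 42, 0, -60, 0],
  [1, 48, 0, -69, 0],
  [1, 54, 0, -77, 0],
  [1, 60, 0, -86, 0],
  [1, 66, 0, -125, 0],
  [1, 66, 0, -140, 0],
])

```text
clock: 31.75
position: [522.1, 249.5, 243.5]
ee_rot: [-0.582, 0.813, -0.001, 0.002]
contact_force: [0.7, 0.3, 0.0]
gripper_width: 15.6
grasp_force: 58.8
```

```bash
sed -i 's/255,15)/255,W)/; s/def held(n=.scene.):/def held(n="scene",W=15):/' held.py; python3 -c "
from h import *
print(tool(628.5,-14,230,177.2))"
```

```text
(array([ 215.1, -185.7,   13.5]), np.float64(-16.0), 'tool y yaw now', np.float64(161.2))
```

>>> drive_tool([
  [1, 30, -26, -30, -4],
  [1, 66, -57, -35, -8],
  [1, 102, -88, -35, -12],
  [1, 138, -119, -35, -16],
  [1, 174, -150, -35, -16],
  [1, 210, -181, -35, -16],
  [1, 215, -186, -35, -16],
  [1, 215, -186, 10, -16],
  [1, 215, -186, 14, -16],
  [1, 215, -186, 14, -16],
])

```text
clock: 32.75
position: [626.9, -13.5, 224.7]
ee_rot: [-0.69, 0.724, 0.001, -0.002]
contact_force: [0.8, -0.4, -0.8]
gripper_width: 16.0
grasp_force: 58.9
```

```bash
python3 held.py; python3 blk.py; python3 -c "
from h import *
print(arm.read_state()['position'])"
```

```text
exp [322. 201.] [350. 242.] [[324.6000061035156, 206.6999969482422], [350.8999938964844, 244.10000610351562]]
bottom [630.   56.3 142.3] rel grasp in tool: x -70.0 z 101.3 tilt 35.6 axis at grasp z: x off 2.7
top wells [[633.7, 98.4], [627.2, -55.7]] centre [630.4  21.4] yaw-bay -1.82 to bay fwd,left [4.8 5. ]
nearL [580.3 138.6] nearR [570.7 -91.2] nearmid [575.5  23.7] 
[628.62467475 -12.93820165 227.55988395]
```

>>> drive_tool([
  [1, 2, 0, 30, 0],
  [1, 2, 0, 55, 0],
  [1, 2, 0, 66, 0],
  [1, 2, 0, 72, 0],
  [1, 2, 0, 77, 0],
  [1, 2, 0, 81, 0],
  [1, 2, 0, 84, 0],
  [1, 2, 0, 84, 0],
])

```text
clock: 33.65
position: [628.3, -15.1, 142.0]
ee_rot: [-0.689, 0.724, -0.0, 0.001]
contact_force: [0.1, 2.4, -2.1]
gripper_width: 16.2
grasp_force: 59.0
```

```bash
python3 held.py; python3 -c "
from h import *
print(arm.read_state()['position'])"
```

```text
exp [321. 232.] [348. 271.] [[323.5, 237.0], [348.29998779296875, 273.5]]
bottom [631.8  53.7  57.4] rel grasp in tool: x -68.8 z 103.7 tilt 33.9 axis at grasp z: x off 0.9
[628.29164532 -15.08909168 142.1403939 ]
```

>>> drive_tool([
  [1, -3, 0, -1, 0],
  [1, -6, 0, -2, 0],
  [1, -9, 0, -3.5, 0],
  [1, -12, 0, -5, 0],
  [1, -15, 0, -6, 0],
  [1, -18, 0, -7, 0],
  [1, -18, 0, -7, 0],
])

```text
clock: 34.4
position: [628.2, 1.8, 149.1]
ee_rot: [-0.69, 0.724, -0.0, -0.001]
contact_force: [-0.8, -4.3, 0.7]
gripper_width: 16.0
grasp_force: 58.8
```

```bash
python3 -c "
from held import held
held(W=40)"
```

```text
exp [328. 231.] [355. 270.] [[330.8999938964844, 237.60000610351562], [349.8999938964844, 274.1000061035156]]
bottom [630.9  57.5  55.6] rel grasp in tool: x -55.9 z 112.4 tilt 27.1 axis at grasp z: x off 1.5
```

>>> drive_tool([
  [1, -4, 0, -1.5, 0],
  [1, -8, 0, -2.5, 0],
  [1, -12, 0, -4, 0],
  [1, -16, 0, -5, 0],
  [1, -20, 0, -5.5, 0],
  [1, -24, 0, -6, 0],
  [1, -28, 0, -6.5, 0],
  [1, -32, 0, -6.5, 0],
  [1, -32, 0, -6.5, 0],
])

```text
clock: 35.35
position: [630.3, 34.7, 155.3]
ee_rot: [-0.69, 0.724, -0.0, 0.0]
contact_force: [-0.2, -4.0, 0.3]
gripper_width: 16.3
grasp_force: 59.1
```

```bash
python3 -c "
from held import held
held(W=55)"
```

```text
exp [342. 231.] [369. 271.] [[362.5, 236.89999389648438], [367.20001220703125, 277.29998779296875]]
bottom [633.5  99.   56.6] rel grasp in tool: x -64.4 z 117.7 tilt 8.6 axis at grasp z: x off -46.7
```

>>> drive_tool([
  [1, -5, 0, -1, 0],
  [1, -10, 0, 0, 0],
  [1, -16, 0, 2, 0],
  [1, -18, 0, 8, 0],
  [1, -17, 0, 15, 0],
  [1, -16, 0, 22, 0],
  [1, -15, 0, 29, 0],
  [1, -14, 0, 36, 0],
  [1, -14, 0, 36, 0],
])

```text
clock: 36.3
position: [630.0, 48.4, 117.2]
ee_rot: [-0.689, 0.725, 0.001, -0.001]
contact_force: [-0.7, 0.0, -0.4]
gripper_width: 15.5
grasp_force: 58.3
```

>>> drive_tool([
  [0.2, 0, 0, 0, 0],
  [0.2, 0, 0, 0, 0],
  [0.2, 0, 0, 0, 0],
  [0.2, 0, 0, -40, 0],
  [0.2, 0, 0, -90, 0],
  [0.2, 0, 0, -140, 0],
  [0.2, 0, 0, -150, 0],
  [0.2, 0, 0, -150, 0],
])

```text
clock: 37.1
position: [631.9, 48.7, 272.7]
ee_rot: [-0.689, 0.724, -0.002, 0.003]
contact_force: [-0.5, 0.3, -0.7]
gripper_width: 34.0
grasp_force: 0.0
```

```bash
python3 stand.py; python3 blk.py; python3 -c "
from h import *
print(tool(497.8,327.8,172,161.3))"
```

```text
standing [[362.3999938964844, 237.0], [367.29998779296875, 277.3999938964844]] low@72 [652.3 102.1  72. ] top if z=160 [623.3  80.4 162. ]
standing [[341.1000061035156, 235.0], [345.5, 273.3999938964844]] low@72 [650.9  50.7  72. ] top if z=160 [628.3  32.6 162. ]
top wells [[635.7, 99.3], [627.2, -55.7]] centre [631.4  21.8] yaw-bay -2.54 to bay fwd,left [3.8 4.6]
nearL [582.8 139.6] nearR [570.2 -90. ] nearmid [576.5  24.8] 
(array([-272.4,  145.8,   96.3]), np.float64(15.9), 'tool y yaw now', np.float64(177.2))
```

>>> drive_tool([
  [0.2, -40, 21, 0, 4],
  [0.2, -80, 42, 0, 8],
  [0.2, -120, 64, 10, 12],
  [0.2, -160, 85, 30, 16],
  [0.2, -200, 107, 50, 16],
  [0.2, -240, 128, 75, 16],
  [0.2, -272, 146, 96, 16],
  [0.2, -272, 146, 96, 16],
  [0.2, -272, 146, 96, 16],
])

```text
clock: 38.1
position: [497.0, 327.1, 170.3]
ee_rot: [-0.583, 0.813, -0.001, -0.003]
contact_force: [0.1, -0.6, 1.1]
gripper_width: 34.2
grasp_force: 0.0
```

```bash
python3 -c "
from h import *
s=arm.read_state();print(s['position'],tool(497.8,327.8,99,161.3))
c=cam('wrist');i=arm.get_image('wrist')
for b in blobs(mask(i,(8,110,90),(24,255,255)),150): print(cv2.boundingRect(b),np.round(cv2.minAreaRect(b)[0]))
print(proj(c,(491.2,308.7,144.6)))"
```

```text
[497.02762604 327.09924911 170.29907048] (array([-1.3, -0.7, 71.3]), np.float64(-0.0), 'tool y yaw now', np.float64(161.3))
(315, 223, 39, 90) [330. 266.]
[328.84671655 244.30838936]
```

>>> drive_tool([
  [0.2, -1.3, -0.5, 35, 0],
  [0.2, -1.3, -0.5, 60, 0],
  [0.2, -1.3, -0.5, 72, 0],
  [0.2, -1.3, -0.5, 72, 0],
  [1, -1.3, -0.5, 72, 0],
  [1, -1.3, -0.5, 72, 0],
  [1, -1.3, -0.5, 72, 0],
  [1, -1.3, -0.5, 72, 0],
  [1, -1.3, -0.5, 72, 0],
])

```text
clock: 39.05
position: [499.7, 328.5, 102.4]
ee_rot: [-0.582, 0.813, -0.0, 0.001]
contact_force: [-1.9, -1.0, 6.0]
gripper_width: 16.0
grasp_force: 58.6
```

>>> drive_tool([
  [1, 6, 0, -8, 0],
  [1, 12, 0, -17, 0],
  [1, 18, 0, -26, 0],
  [1, 24, 0, -34, 0],
  [1, 30, 0, -43, 0],
  [1, 36, 0, -51, 0],
  [1, 42, 0, -60, 0],
  [1, 48, 0, -69, 0],
  [1, 54, 0, -77, 0],
  [1, 60, 0, -86, 0],
  [1, 66, 0, -135, 0],
  [1, 66, 0, -175, 0],
])

```text
clock: 40.25
position: [477.6, 264.6, 277.9]
ee_rot: [-0.582, 0.813, -0.0, -0.001]
contact_force: [1.2, 0.9, -0.8]
gripper_width: 15.8
grasp_force: 58.6
```

```bash
python3 -c "
from h import *
print(tool(625.8,-65,270,177.2))"
```

```text
(array([ 264.1, -246.7,    8.3]), np.float64(-16.0), 'tool y yaw now', np.float64(161.2))
```

>>> drive_tool([
  [1, 33, -31, 0, -4],
  [1, 66, -62, 0, -8],
  [1, 99, -93, 0, -12],
  [1, 132, -124, 0, -16],
  [1, 165, -154, 0, -16],
  [1, 198, -185, 0, -16],
  [1, 231, -216, 0, -16],
  [1, 260, -243, 0, -16],
  [1, 264, -247, 10, -16],
  [1, 264, -247, 50, -16],
  [1, 264, -247, 50, -16],
  [1, 264, -247, 50, -16],
])

```text
clock: 41.45
position: [626.2, -63.6, 226.0]
ee_rot: [-0.69, 0.724, 0.0, -0.001]
contact_force: [-0.1, 0.4, -0.6]
gripper_width: 15.7
grasp_force: 58.7
```

```bash
python3 held.py; python3 blk.py; python3 -c "
from h import *
print(arm.read_state()['position'])"
```

```text
exp [300. 197.] [329. 238.] [[302.29998779296875, 203.3000030517578], [328.8999938964844, 240.10000610351562]]
bottom [629.3   4.7 143.2] rel grasp in tool: x -68.5 z 101.7 tilt 35.9 axis at grasp z: x off 5.0
wells [[634.2  45.4]]
[627.55857454 -63.22012994 228.33233787]
```

>>> drive_tool([
  [1, 2.5, 1.5, 30, 0],
  [1, 2.5, 1.5, 55, 0],
  [1, 2.5, 1.5, 66, 0],
  [1, 2.5, 1.5, 72, 0],
  [1, 2.5, 1.5, 77, 0],
  [1, 2.5, 1.5, 82, 0],
  [1, 2.5, 1.5, 85, 0],
  [1, 2.5, 1.5, 85, 0],
])

```text
clock: 42.35
position: [625.8, -65.5, 141.6]
ee_rot: [-0.689, 0.724, -0.0, 0.001]
contact_force: [1.1, 2.1, -1.1]
gripper_width: 16.0
grasp_force: 58.7
```

```bash
python3 held.py; python3 -c "
from h import *
print(arm.read_state()['position'])"
```

```text
exp [300. 228.] [327. 267.] [[302.1000061035156, 233.3000030517578], [328.1000061035156, 270.29998779296875]]
bottom [629.4   4.3  54.6] rel grasp in tool: x -69.8 z 106.1 tilt 34.3 axis at grasp z: x off 2.5
[625.75802116 -65.51114471 141.6163189 ]
```

Same condition as the previous rod; repeat the uprighting.

>>> drive_tool([
  [1, -3, 0, -1, 0],
  [1, -6, 0, -2, 0],
  [1, -9, 0, -3.5, 0],
  [1, -12, 0, -5, 0],
  [1, -15, 0, -6, 0],
  [1, -18, 0, -7, 0],
  [1, -18, 0, -7, 0],
])

```text
clock: 43.1
position: [625.5, -49.4, 149.0]
ee_rot: [-0.69, 0.724, -0.001, -0.001]
contact_force: [-0.8, -5.5, 0.8]
gripper_width: 16.1
grasp_force: 58.7
```

```bash
python3 -c "
from held import held
held(W=36)"
```

```text
exp [306. 227.] [334. 266.] [[309.20001220703125, 234.0], [328.29998779296875, 269.8999938964844]]
bottom [628.    4.4  54.8] rel grasp in tool: x -54.1 z 113.0 tilt 26.7 axis at grasp z: x off 2.7
```

>>> drive_tool([
  [1, -4, 0, -1.5, 0],
  [1, -8, 0, -2.5, 0],
  [1, -12, 0, -4, 0],
  [1, -16, 0, -5, 0],
  [1, -20, 0, -5.5, 0],
  [1, -24, 0, -6, 0],
  [1, -28, 0, -6.5, 0],
  [1, -32, 0, -6.5, 0],
  [1, -32, 0, -6.5, 0],
])

```text
clock: 44.05
position: [627.4, -15.5, 154.6]
ee_rot: [-0.69, 0.724, 0.0, 0.0]
contact_force: [-0.5, -2.9, 1.2]
gripper_width: 15.6
grasp_force: 59.0
```

>>> drive_tool([
  [1, -5, 0, -1, 0],
  [1, -10, 0, 0, 0],
  [1, -15, 0, 2, 0],
  [1, -17, 0, 8, 0],
  [1, -16, 0, 15, 0],
  [1, -15, 0, 22, 0],
  [1, -14, 0, 29, 0],
  [1, -13, 0, 36, 0],
  [1, -13, 0, 36, 0],
])

```text
clock: 44.95
position: [627.2, -2.7, 116.5]
ee_rot: [-0.689, 0.725, 0.001, -0.001]
contact_force: [-1.0, -1.2, -1.6]
gripper_width: 15.3
grasp_force: 58.6
```

>>> drive_tool([
  [0.2, 0, 0, 0, 0],
  [0.2, 0, 0, 0, 0],
  [0.2, 0, 0, 0, 0],
  [0.2, 0, 0, -40, 0],
  [0.2, 0, 0, -90, 0],
  [0.2, 0, 0, -140, 0],
  [1, 0, 0, -150, 0],
  [1, 0, 0, -150, 0],
])

```text
clock: 45.75
position: [629.2, -2.8, 272.1]
ee_rot: [-0.689, 0.724, -0.002, 0.003]
contact_force: [0.4, 0.6, -1.1]
gripper_width: 5.7
grasp_force: 0.0
```

```bash
python3 stand.py; python3 blk.py; python3 -c "
from h import *
c=cam('top');i=arm.get_image('top');c2=cam('scene');i2=arm.get_image('scene')
for n,lo,hi,r1,r2 in(('g',(50,120,60),(80,255,255),(200,290,222,315),(410,230,435,250)),('r',(0,150,90),(8,255,255),(160,280,190,305),(440,225,480,265))):
  a=blobs(mask(i,lo,hi),20,r1);b=blobs(mask(i2,lo,hi),5,r2)
  a=[cv2.minAreaRect(q)[0] for q in a];b=[cv2.minAreaRect(q)[0] for q in b]
  print(n,a,b)
  if a: print(plane(c,a[0],20)[:2].round(1))
  if a and b: print(tri(c,a[0],c2,b[0]))
print(tool(391.8,208,120,177.2))
im=i2[160:340,290:530];cv2.imwrite('pics/d1.png',cv2.resize(im,None,fx=3,fy=3,interpolation=2))"
```

```text
standing [[362.3999938964844, 237.0], [367.29998779296875, 277.3999938964844]] low@72 [652.3 102.1  72. ] top if z=160 [623.3  80.5 162. ]
standing [[341.1000061035156, 234.0], [345.5, 273.3999938964844]] low@72 [650.9  50.6  72. ] top if z=160 [624.4  31.8 162. ]
standing [[316.8999938964844, 231.0], [326.1000061035156, 269.8999938964844]] low@72 [650.1   4.3  72. ] top if z=160 [627.3 -24.  162. ]
top wells [[635.9, 98.3], [636.4, 45.5]] centre [636.2  71.9] yaw-bay 1.14 to bay fwd,left [ -0.9 -45.5]
nearL [580.1 186.4] nearR [582.2 -43.6] nearmid [581.2  71.4] 
g [] [(424.5, 239.5)]
r [(174.25001525878906, 290.7500305175781)] [(455.0, 250.5)]
[417.4 289.8]
(array([417.30794144, 291.6273252 ,  14.90028938]), np.float64(1.4159217335572345))
(array([-199.4,  244.8,  147.1]), np.float64(-0.0), 'tool y yaw now', np.float64(177.2))
```

View pics/d1.png

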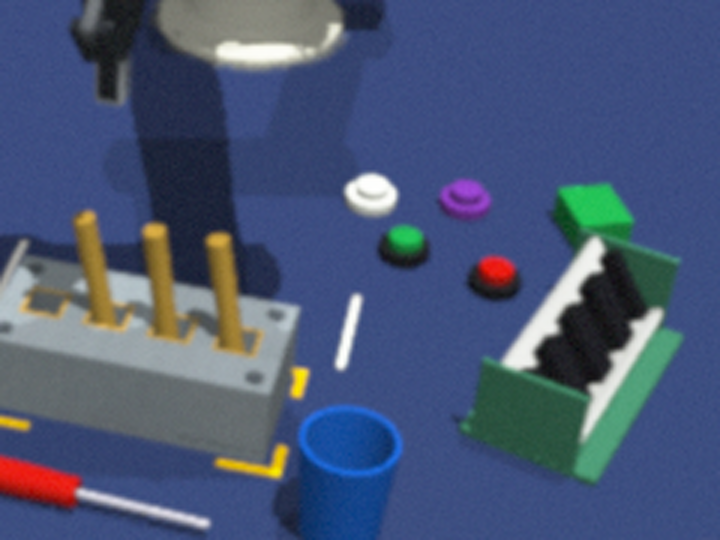

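Scene crop shows all three rods standing in wells 1–3 (shafts at (97,268), (165,280), (227,292)), rack empty, green button at (405,238), red at (497,270).

>>> drive_tool([
  [1, -30, 37, 0, 0],
  [1, -60, 74, 0, 0],
  [1, -90, 111, 10, 0],
  [1, -120, 148, 40, 0],
  [1, -150, 185, 70, 0],
  [1, -180, 221, 105, 0],
  [1, -199, 245, 147, 0],
  [1, -199, 245, 190, 0],
  [1, -199, 245, 200, 0],
  [1, -199, 245, 200, 0],
])

```text
clock: 46.95
position: [390.3, 205.4, 64.9]
ee_rot: [-0.69, 0.724, -0.0, -0.005]
contact_force: [-0.9, 0.3, 0.5]
gripper_width: -0.3
grasp_force: 0.0
```

```bash
python3 -c "
from h import *
c=cam('wrist');i=arm.get_image('wrist')
for b in blobs(mask(i,(50,120,50),(80,255,255)),150): print(cv2.boundingRect(b),wrect(c,b,18))
print(arm.read_state()['position'],proj(c,(391.8,209,18)))
c=cam('scene')
i=arm.get_image('scene')
from rods import *
for x,y in((633.8,100.4),(631.8,48.7),(629.1,-3.4)):
  a,b=proj(c,(x,y,80)),proj(c,(x,y,160)); d=b-a
  print('vertical px',d.round(1), 'lean 10deg -y', (proj(c,(x,y-13.9,159))-a).round(1),'lean 10 +x',(proj(c,(x+13.9,y,159))-a).round(1))
for b in blobs(mask(i,*BR),60,(300,180,420,268)):
  e=line2(b);print(np.round(e[0]-e[1],1))
"
```

```text
(302, 249, 56, 42) [387.8 203.7  29.8  17.2 -24.2]
[392.09247834 206.61828902  66.90053849] [326.44924378 275.88746008]
vertical px [  2. -28.] lean 10deg -y [ -4.2 -28.6] lean 10 +x [  0.8 -24. ]
vertical px [  1.2 -27.9] lean 10deg -y [ -4.9 -28.5] lean 10 +x [ -0.2 -24. ]
vertical px [  0.4 -27.8] lean 10deg -y [ -5.5 -28.3] lean 10 +x [ -1.1 -24. ]
[ -6.7 -37. ]
[ -4.3 -32.6]
[ -4.1 -29.5]
```

Rods lean ≈10° at most. Press green.

>>> drive_tool([
  [1, -1, 0, 35, 0],
  [1, -1, 0, 44, 0],
  [1, -1, 0, 48, 0],
  [1, -1, 0, 51, 0],
  [1, -1, 0, 54, 0],
  [1, -1, 0, 54, 0],
])

```text
clock: 47.65
position: [393.5, 208.3, 16.0]
ee_rot: [-0.69, 0.724, -0.0, 0.0]
contact_force: [-1.9, -3.9, 9.8]
gripper_width: -0.3
grasp_force: 4.4
```

>>> drive_tool([
  [1, 0, 0, 1.5, 0],
  [1, 0, 0, 3, 0],
  [1, 0, 0, 3, 0],
])

```text
clock: 47.95
position: [393.6, 208.3, 15.5]
ee_rot: [-0.69, 0.724, -0.001, 0.0]
contact_force: [-8.3, -6.4, 34.5]
gripper_width: 0.2
grasp_force: 17.3
```

Bottomed out (34 N, no more travel). Retract and make the final check.

>>> drive_tool([
  [1, 0, 0, -40, 0],
  [1, 0, 0, -90, 0],
  [1, 0, 0, -140, 0],
  [1, 0, 0, -190, 0],
  [1, 30, -20, -200, 0],
  [1, 30, -20, -200, 0],
  [1, 30, -20, -200, 0],
])

```text
clock: 48.65
position: [412.1, 177.5, 212.5]
ee_rot: [-0.689, 0.725, 0.0, 0.001]
contact_force: [-0.1, 0.1, -0.8]
gripper_width: -0.1
grasp_force: 0.0
```

```bash
python3 stand.py; python3 -c "
from h import *
c=cam('top');i=arm.get_image('top')
for b in blobs(mask(i,(0,0,60),(180,70,255)),300,(228,180,362,300)): print('block',wrect(c,b,70))
for b in blobs(mask(i,(40,90,70),(80,255,255)),300,(400,150,540,300)): print('bar',wrect(c,b,40))
for b in blobs(mask(i,(8,70,90),(34,255,255)),45,(225,160,370,260)): print(wrect(c,b,70))
print(arm.read_state()['contact_force'].round(1))
cv2.imwrite('pics/e1.png',cv2.resize(i[130:290,130:370],None,fx=3,fy=3))"
```

```text
standing [[362.1000061035156, 237.89999389648438], [367.3999938964844, 277.5]] low@72 [652.4 102.2  72. ] top if z=160 [626.9  80.5 162. ]
standing [[316.6000061035156, 230.60000610351562], [326.20001220703125, 269.8999938964844]] low@72 [650.    4.6  72. ] top if z=160 [625.9 -25.1 162. ]
standing [[340.79998779296875, 234.8000030517578], [345.6000061035156, 273.3999938964844]] low@72 [650.9  50.9  72. ] top if z=160 [627.6  31.7 162. ]
block [618.2  21.3 237.5 103.1 -88.2]
bar [ 613.9 -347.4   89.8   45.4  -75. ]
[627.2 -55.7  35.8  33.4   1.4]
[632.6 -10.1  48.9  40.4 -88.3]
[636.4  45.5  42.6  39.9   1.8]
[635.9  98.3  38.7  38.2  -3. ]
[582.8 119.7  46.3  33.3 -88.3]
[-0.6 -0.6  0.2]
```

View pics/e1.png

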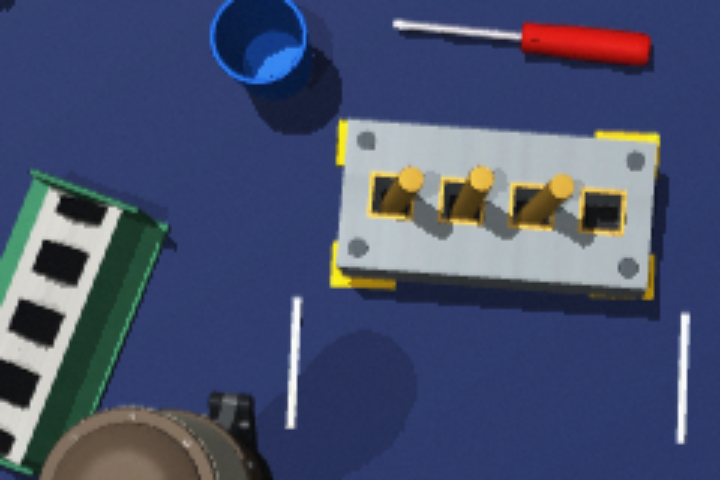

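Final view: magazine inside the yellow marks, three rods in wells with tops at (410,180), (480,180), (562,187). The sign piece got shifted but is still inside the bin. Hand in.

```bash
python3 -c "
from bench import arm
print(arm.job_done())"
```

```text
the job is handed in; nothing more can be done
None
```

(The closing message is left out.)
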